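# Bring up the file rack, lock it and put the files away

### The arm

A 6-joint arm with a two-finger parallel gripper is mounted at the origin on the work surface. World frame = base frame: x ahead of the robot, y to its left, z up, the work surface at z = 0. Lengths are in mm, angles in rad, forces in N, time in s.
With the tool pointing down it reaches from about 250 to 775 mm from the base axis. Payload 4 kg.
Tool frame: the origin (TCP) lies at the very end of the fingers, on their centre line; the grasp point (between the pads) lies 19 mm behind it; z points along the fingers, y is the line along which they close (so a half turn about z gives the same grasp; the last joint's range is limited). The gripper opens to 94 mm and grips with 3 to 60 N. Pads are 16 mm wide; open, the fingers measure 119 mm over their backs; the gripper's body (75 mm by 177 mm) begins 78 mm behind the grasp point.
Start: joints at [-1.304, 0.087, 1.371, -0, 1.684, -0.103], TCP at [198.785, -512.84, 205.506] pointing down, gripper open.
Joint ranges: [-3.1, 3.1], [-0.76, 2.03], [0.27, 2.55], [-1.08, 4.22], [0.17, 2.65], [-2.57, 2.57]. Speed limits (rad/s): [2.79, 2.79, 3.14, 3.14, 3.14, 3.14].

### API

Orientations are given as a 3x3 rotation matrix whose columns are the frame's x, y, z axes.
In Python, from plant import bot gives the robot as it stands.
- The arm moves only by the tool play_rows, never from a script. Its argument "deltas" is a list of rows, each a list of 7 numbers: the turn, a rotation vector about the tool's x, y, z in rad, then the shift along the tool's x, y, z in m, then the finger opening in m, from 0 to 0.094. A call has 1 to 20 rows; each row is the pose to reach, as a shift and turn from the pose commanded when the call began, along the tool's axes at that moment; what a row does not reach only later rows make up. A row lasts 1/10 s, in which the tool goes at most 50 mm and 8.59 degrees, less where a joint would pass 70% of its speed; a pose out of reach is approached as far as the arm can. A call with a gripper value outside its range is refused whole. The fingers move at their own pace and stop on an object; "grip_force" is the grip in N (left out, the last holds). Time passes only in rows, so rows that repeat a pose let the fingers close. It gives the time, the measured TCP pose, the force, the opening and the grip force at its end, in the units of the state.
- bot.state(): the state, without advancing time (a new reading comes with each control period).
- bot.read_camera(name): name is "scene" or "side" or "wrist"; returns a dict with "color" (400x640x3 uint8, red, green, blue), "K" (3x3 intrinsics, pixels), "cam_to_world" (4x4, takes a point from camera to world coordinates); the wrist camera has in their place "T_tool_cam" (4x4, takes a point from camera to tool coordinates, whose origin is the TCP and whose axes are the flange's). Camera axes: x right, y down, z forward; pixel columns grow to the right and rows downward; lengths in mm; the calibration is good to about 2 mm. The wrist camera is an equidistant fisheye: a pixel r from the principal point sees the ray r / f radians off the axis. A picture is of the moment at which its call begins: read the wrist's pose just before it. There is no depth.
- bot.finish_job(): hands the job in; it is judged then, once.
Trained networks look in a picture, given as the dict that the camera call returned (one of the last four; its "shot" number tells which), for a name from the list of things; names that differ only in an ending like _2 or _b are one class to them, and where a whole thing is asked for, a point or a joint stands for the part that bears it (a point fixed in the world has none). Each returns a list of dicts, best first, with "score" (0 to 1); they miss things now and then, are a little off and sometimes report something else, mostly with a low value. They report only what shows in the picture. A call takes as long as a camera call. They do not tell look-alikes from the thing itself.
- bot.outline_of(picture, name): "mask" (400x640 bool, what is visible of it).
- bot.tip_of(picture, name): "centre" ([x, y, z] in mm, in world coordinates, good to about 4 mm: a listed point, or the origin of a listed thing).
The state is a dict: "time": time; "q": joint angles; "dq": joint speeds; "joint_efforts": joint torques, N m; "position": TCP position; "orientation": TCP orientation; "ft_force": force on the tool from outside, world axes, zero at the start; "moment": the same for the moment, N m; "width": finger opening in mm; "grip_force": force on a finger pad.
Only numpy, scipy, OpenCV 4.12 (cv2) and the standard library are available. Lean on these libraries where they do the work, as an engineer would, in place of code of your own. Each camera call takes 0.05 s, during which the arm holds its last target. There are 200 camera calls.

### The job

The sloping file rack is parked at the back of its bench track. Loosen its clamp knob, pull the rack forward until its red pointer is in line with the red mark on the bench beside it, tighten the knob, and then put away every file lying on the bench, each blade first into a slot of its own and pushed fully home until its handle meets the rack. When all are in, loosen the knob, push the loaded rack right back against the stop at the end of its track and tighten the knob again; leave everything else on the bench alone.

Things in the scene. Friction and masses are not known exactly. Their poses are not given: they have to be found in the camera images.
- file1_handle (a point): flat file with an orange plastic handle; may be absent. Point: centre of the handle, half-way up. Handle 105 long, 30 wide, 18 mm thick (lying flat: point 9 mm up). +x runs along the file to the blade tip, y across, z out of the flat. Steel blade from the handle's front shoulder (52.5 mm ahead of the point): 95 long, 30 wide (last 15 mm: 20), 4 mm thick, in the handle's mid-plane
- file1: the whole of that file: 200 mm long, about 160 g, balances 40 mm ahead of the handle's centre; both faces are alike, either may be up. Origin: middle of the handle's underside, 9 mm from its centre
- file2_handle (a point): flat file with a blue plastic handle; may be absent. Point: centre of the handle, half-way up. Handle 105 long, 30 wide, 18 mm thick (lying flat: point 9 mm up). +x runs along the file to the blade tip, y across, z out of the flat. Steel blade from the handle's front shoulder (52.5 mm ahead of the point): 95 long, 30 wide (last 15 mm: 20), 4 mm thick, in the handle's mid-plane
- file2: the whole of that file: 200 mm long, about 160 g, balances 40 mm ahead of the handle's centre; both faces are alike, either may be up. Origin: middle of the handle's underside, 9 mm from its centre
- file3_handle (a point): flat file with a pale wooden handle; may be absent. Point: centre of the handle, half-way up. Handle 105 long, 30 wide, 18 mm thick (lying flat: point 9 mm up). +x runs along the file to the blade tip, y across, z out of the flat. Steel blade from the handle's front shoulder (52.5 mm ahead of the point): 95 long, 30 wide (last 15 mm: 20), 4 mm thick, in the handle's mid-plane
- file3: the whole of that file: 200 mm long, about 160 g, balances 40 mm ahead of the handle's centre; both faces are alike, either may be up. Origin: middle of the handle's underside, 9 mm from its centre
- file4_handle (a point): flat file with a green plastic handle; may be absent. Point: centre of the handle, half-way up. Handle 105 long, 30 wide, 18 mm thick (lying flat: point 9 mm up). +x runs along the file to the blade tip, y across, z out of the flat. Steel blade from the handle's front shoulder (52.5 mm ahead of the point): 95 long, 30 wide (last 15 mm: 20), 4 mm thick, in the handle's mid-plane
- file4: the whole of that file: 200 mm long, about 160 g, balances 40 mm ahead of the handle's centre; both faces are alike, either may be up. Origin: middle of the handle's underside, 9 mm from its centre
- slot1 (a point): slot 1 of 4 (58 mm apart along x). The pale wooden rack is two boards with spacers, sloping 35 degrees. Point: middle of the slot's cross-section at the outer edge of the lower board, where the handle shoulder comes to rest. +y points outwards and up along the slot (a file goes in along -y), x across, z square to the boards. Files have some play. Home: handle centre 52.5 mm out along +y, in line in x and z
- slot2 (a point): slot 2, likewise. Each slot is 36 wide, 9 mm high, 100 mm deep from its point. The upper board (10 mm thick) and the spacers begin 20 mm further in than the point, so that the lower board is a bare ledge there
- slot3 (a point): slot 3, likewise. The slot's floor lies 4.5 mm below the point (square to the boards); the lower board is 12 mm thick, the boards 254 mm wide in all
- slot4 (a point): slot 4, likewise
- clamp_knob (a joint): clamp knob of the rack's carriage, rad, 0 to 1.5: 0 is fully loose, below 0.6 counts as loose, 1.1 or more as tight; it grows clockwise seen from above, turns against about 0.12 N m of friction and stays where it is left. While it is tight the rack counts as clamped and must not be dragged along.
- knob_grip (a point): the knob's black T-bar, 60 long (along this point's x axis, which turns with the knob), 14 wide and 24 mm high, with a red line on one arm; the point is its centre, on the knob's vertical axis. It stands on the carriage plate behind the rack's low side and rides along with it; the bar's underside is 12 mm below this point, 18 mm above the plate.
- rack (a joint): position of the rack's carriage on its aluminium track, m, 0 to 0.13: 0 is right back against the steel end stop behind the knob, and it grows as the rack comes forward, the way its slots open. It slides against about 10 N of friction plus light drag and weighs 2 kg; it can be moved by the knob.
- pointer (a point): tip of the red pointer that sticks out sideways from the rack's leg, on the side away from the robot, 15 mm above the bench; it moves with the rack
- mark_line (a point): the mark: a small red block (22 x 8 x 8 mm) fixed on the bench beside the rack's path, on the same side as the pointer; the point is the centre of its top. The pointer is on the mark when both are at the same place along the track (this point's y axis, which runs along the track the way joint rack grows); in x they stay about 15 to 25 mm apart.
- spray_can: bystander, to be left alone: blue-labelled spray can, 64 mm diameter, 170 mm tall, standing; origin under its centre
- stock_blank: bystander, to be left alone: dark wooden gun-stock blank, 300 mm long, 60 mm wide, 40 mm high, lying
- sanding_block: bystander, to be left alone: cork sanding block, 110 x 60 x 27 mm, lying
- screwdriver: bystander, to be left alone: orange-handled screwdriver, 200 mm long, lying
- wax_tin: bystander, to be left alone: small round wax tin, 50 mm diameter, 32 mm high
- oil_jar: bystander, to be left alone: squat jar with a dark steel lid, 66 mm diameter, 75 mm tall
There are look-alikes about, which are no part of the job. Leave any yellow look-alike of the file3 alone.

How it is judged:
By the outcome, as a careful person would: the job done as asked, in the order asked, and still so for the second after the job is handed in, with the robot touching nothing.
Of file1, file2, file3, file4 only 3 to 4 are there at a start; the rules pass over those that are not, and their reading is None.
At some moment in a run one of file1, file2, file3, file4 may be knocked a few centimetres aside while the robot is not near it.
Once in a run the grip may slacken for a moment while it holds something.
It also fails if it takes over 192 s, if anything falls off the work surface, if the arm or the gripper's body presses on something with over 40 N, if the wrist force passes 120 N, or if a joint passes its speed limit or range.

## Working session

There is one attempt and no reset: what is moved stays moved. The work goes in short steps, Python scripts to look and compute and a tool call to move; the robot and the scene stay as the last step left them, time stands still between calls to the robot, and variables do not carry over. Pictures are saved under pics/ and viewed, at most 14 in all, crops included, and the job is handed in when it is done.

Besides the shell and the picture viewer there is one more tool, called after "Emit:" in YAML: its name, and indented under it one key for each argument. play_rows: Moves the arm, as the interface text tells. Its arguments: {"type":"object","properties":{"deltas":{"type":"array","items":{"type":"array","items":{"type":"number"}}},"grip_force":{"type":"number"}},"required":["deltas"]}

```bash
ls; mkdir -p pics
cat > h.py <<'E'
import numpy as np, cv2
from plant import bot
def shot(n): 
    p=bot.read_camera(n); return p
def save(p,f,crop=None,s=1):
    im=p["color"][:,:,::-1]
    if crop: im=im[crop[1]:crop[3],crop[0]:crop[2]]
    if s!=1: im=cv2.resize(im,None,fx=s,fy=s,interpolation=cv2.INTER_CUBIC)
    cv2.imwrite("pics/"+f,im)
def ray(p,uv,z):
    K=p["K"];T=np.array(p["cam_to_world"]);d=np.linalg.solve(K,[uv[0],uv[1],1.]);d=T[:3,:3]@d;o=T[:3,3]
    return o+d*(z-o[2])/d[2]
def proj(p,X):
    T=np.linalg.inv(np.array(p["cam_to_world"]));c=T[:3,:3]@np.array(X,float)+T[:3,3];u=p["K"]@c;return u[:2]/u[2]
E
python3 - <<'E'
from h import *
np.set_printoptions(precision=1,suppress=True)
a=shot("scene");b=shot("side")
save(a,"a.png");save(b,"b.png")
for n in ["file1_handle","file2_handle","file3_handle","file4_handle","slot1","slot2","slot3","slot4","knob_grip","pointer","mark_line","spray_can","stock_blank","sanding_block","screwdriver","wax_tin","oil_jar"]:
  for q,l in((a,"sc"),(b,"si")):
    print(n,l,[(np.array(r["centre"]),round(r["score"],2)) for r in bot.tip_of(q,n)[:3]])
print(bot.state())
E
```

```text
pics
file1_handle sc [(array([505.6, 181.1,  10.6]), 0.87)]
file1_handle si [(array([505.8, 186.6,  10.4]), 0.67), (array([ 337.9, -298.2,    0.7]), 0.47), (array([427.2, 260.1,   1.4]), 0.39)]
file2_handle sc [(array([674.5, 261. ,   7.3]), 0.89)]
file2_handle si [(array([669.8, 262.8,  15. ]), 0.8)]
file3_handle sc [(array([430.8, 258.5,   7.9]), 0.83), (array([336. ,  29.5,   4.9]), 0.67), (array([189.1, 242.3,  10.6]), 0.57)]
file3_handle si [(array([428.6, 256.2,  10. ]), 0.76), (array([507.6, 185.9,   2.7]), 0.68), (array([338.4,  35.6,  10.6]), 0.67)]
file4_handle sc [(array([594.6, 190.1,  12.7]), 0.85)]
file4_handle si [(array([ 338.2, -298.2,   -0.7]), 0.7), (array([594.6, 194.4,   8.1]), 0.62)]
slot1 sc [(array([ 573.8, -237.8,  102.5]), 0.97), (array([ 519.4, -239.3,   99.2]), 0.93), (array([ 459.8, -239.1,   98.6]), 0.88)]
slot1 si [(array([ 464.5, -242.5,  100.6]), 0.95), (array([ 635.6, -230.4,  100.9]), 0.76), (array([ 519.1, -238.7,   99.5]), 0.62)]
slot2 sc [(array([ 573.8, -237.8,  102.5]), 0.97), (array([ 519.4, -239.3,   99.2]), 0.93), (array([ 459.8, -239.1,   9
[... 1767 characters left out ...]
.4, -298.6,    4.7]), 0.77), (array([ 794.2, -101.1,   -0.3]), 0.61), (array([689.4, -49.3,  -2.7]), 0.27)]
wax_tin si [(array([ 340.8, -299.3,    2.2]), 0.65)]
oil_jar sc [(array([691. , -48.6,  -1.1]), 0.56)]
oil_jar si [(array([696.3, -50.1,  -1.1]), 0.74)]
{'time': 1.8, 'q': array([-1.3,  0.1,  1.4, -0. ,  1.7, -0.1]), 'dq': array([ 0.,  0.,  0., -0.,  0.,  0.]), 'joint_efforts': array([  0. , -34. , -30.3,   0.1,   0. ,  -0. ]), 'position': array([ 198.8, -512.8,  205.5]), 'orientation': array([[ 0.9,  0.4, -0. ],
       [ 0.4, -0.9, -0. ],
       [-0. ,  0. , -1. ]]), 'ft_force': array([-0.3,  0.2, -0.7]), 'moment': array([ 0., -0.,  0.]), 'grip_force': 0.0, 'width': 93.66500835408299}
```

View pictures.

View pics/a.png

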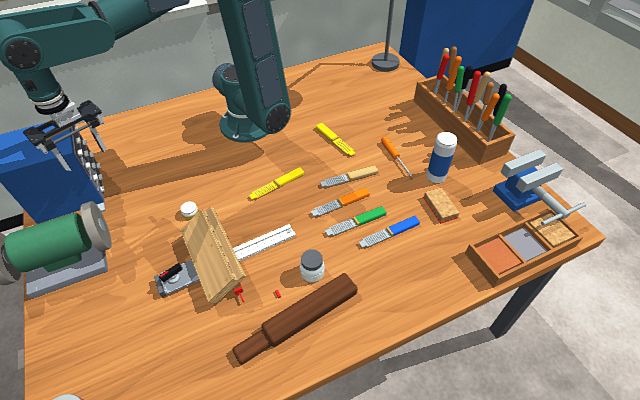

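View pics/b.png

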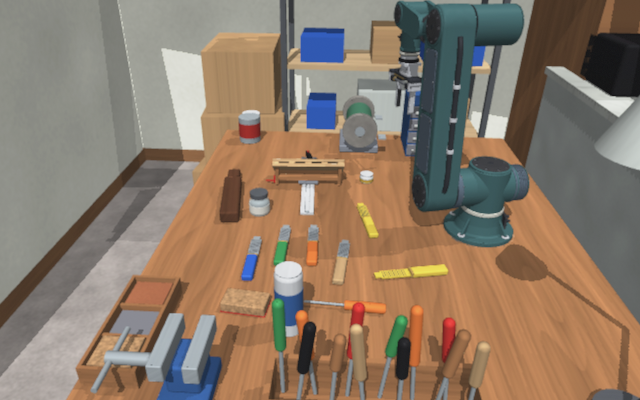

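```bash
cat >> h.py <<'E'
from scipy.spatial.transform import Rotation as Rn
np.set_printoptions(precision=4,suppress=True)
def delta(pos,R):
    s=bot.state();R0=s["orientation"]
    return np.r_[Rn.from_matrix(R0.T@R).as_rotvec(), R0.T@(np.array(pos)-s["position"])/1000]
def Rt(yaw,pitch=0):
    # yaw=0,pitch=0: tool x=+y world, y=+x, z=down. yaw ccw about world z. pitch: blade (-tool x) tips down
    R=np.array([[0,1,0],[1,0,0],[0,0,-1.]])
    return (Rn.from_euler('z',yaw)*Rn.from_euler('x',pitch)).as_matrix()@R
def wcam(p,st,uv,z):
    K=p["K"];T=p["T_tool_cam"];x=(uv[0]-K[0,2])/K[0,0];y=(uv[1]-K[1,2])/K[1,1];r=np.hypot(x,y)
    d=np.array([np.sin(r)*x/r,np.sin(r)*y/r,np.cos(r)]) if r>1e-9 else np.array([0,0,1.])
    R=st["orientation"];o=R@T[:3,3]+st["position"];d=R@T[:3,:3]@d
    return o+d*(z-o[2])/d[2]
def wproj(p,st,X):
    T=p["T_tool_cam"];R=st["orientation"];c=T[:3,:3].T@(R.T@(np.array(X)-st["position"])-T[:3,3])
    r=np.arctan2(np.hypot(c[0],c[1]),c[2]);n=c[:2]/np.hypot(c[0],c[1]);return np.array([p["K"][0,0]*r*n[0]+p["K"][0,2],p["K"][1,1]*r*n[1]+p["K"][1,2]])
E
python3 - <<'E'
from h import *
s=bot.state();print(s["q"],s["position"],s["orientation"])
print(delta([540,-400,200],Rt(0)))
p=shot("wrist");print(p["T_tool_cam"],p["K"])
E
```

```text
[-1.3041  0.0872  1.3707 -0.      1.6836 -0.1031] [ 198.7864 -512.8419  205.4982] [[ 0.9324  0.3614 -0.    ]
 [ 0.3614 -0.9324 -0.0001]
 [-0.      0.0001 -1.    ]]
[ 0.0001  0.0001 -1.201   0.3589  0.0181  0.0055]
[[  -0.0003   -0.9703   -0.2418   70.6711]
 [   1.        0.       -0.0014    0.6371]
 [   0.0013   -0.2418    0.9703 -178.8096]
 [   0.        0.        0.        1.    ]] [[309.7069   0.     320.4885]
 [  0.     309.7069 201.7632]
 [  0.       0.       1.    ]]
```

Emit:
play_rows:
  deltas:
    - [0,0,-1.2,0.359,0.018,0.005,0.05]
    - [0,0,-1.2,0.359,0.018,0.005,0.05]
    - [0,0,-1.2,0.359,0.018,0.005,0.05]
    - [0,0,-1.2,0.359,0.018,0.005,0.05]
    - [0,0,-1.2,0.359,0.018,0.005,0.05]
    - [0,0,-1.2,0.359,0.018,0.005,0.05]
    - [0,0,-1.2,0.359,0.018,0.005,0.05]
    - [0,0,-1.2,0.359,0.018,0.005,0.05]
    - [0,0,-1.2,0.359,0.018,0.005,0.05]
    - [0,0,-1.2,0.359,0.018,0.005,0.05]

```text
time: 2.85
position: [539.7, -400.0, 200.3]
orientation: [[0.004, 1.0, -0.001], [1.0, -0.004, -0.0], [-0.0, -0.001, -1.0]]
ft_force: [-0.6, 0.1, -0.4]
width: 49.7
grip_force: 0.0
```

Run:
```python
from h import *
s=bot.state();print(s["q"],s["position"],s["orientation"])
p=shot("wrist");save(p,"w1.png")
for n in ["knob_grip","slot1","pointer","mark_line"]:
  print(n,[(np.array(r["centre"]),round(r["score"],2)) for r in bot.tip_of(p,n)[:4]])
```

```text
[-0.7219  0.3647  1.0487 -0.0006  1.7286 -0.7179] [ 539.6586 -400.0318  200.2783] [[ 0.0041  1.     -0.0008]
 [ 1.     -0.0041 -0.0001]
 [-0.0001 -0.0008 -1.    ]]
knob_grip [(array([ 557.2, -394.9,   47. ]), 0.94)]
slot1 [(array([ 516. , -242.4,   95.3]), 0.84), (array([ 576.5, -234.6,  100.8]), 0.75), (array([ 458.2, -242.1,   94. ]), 0.61), (array([ 629.7, -233.1,   94.9]), 0.57)]
pointer []
mark_line [(array([ 715.2, -157.8,    5.2]), 0.41)]
```

View pics/w1.png

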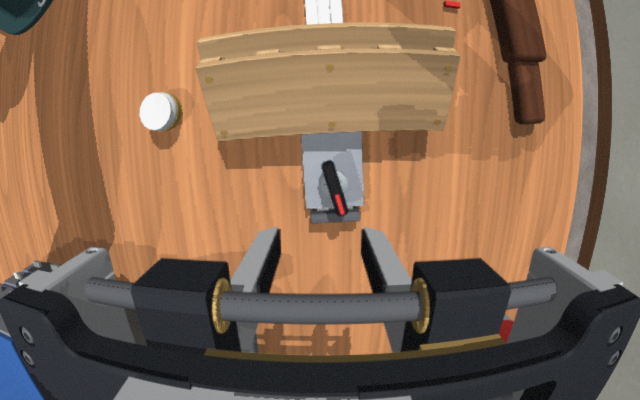

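Run:
```python
from h import *
s=bot.state();p=shot("wrist")
m=bot.outline_of(p,"knob_grip");print([(x["score"],x["mask"].sum()) for x in m])
im=p["color"].astype(int);sub=np.zeros(im.shape[:2],bool);sub[150:225,315:355]=1
blk=(im.max(2)<50)&sub; red=(im[:,:,0]>130)&(im[:,:,1]<60)&sub
P=np.array([wcam(p,s,(u,v),66)[:2] for v,u in np.argwhere(blk|red) if v<214])
c=P.mean(0);w,V=np.linalg.eigh(np.cov((P-c).T));print(c,w**.5,V[:,1],np.degrees(np.arctan2(V[1,1],V[0,1])))
for uv in [(328,163),(342,215)]: print(wcam(p,s,uv,66))
# low edge of upper board z~?
for z in(40,55): print(z,wcam(p,s,(220,140),z),wcam(p,s,(443,128),z))
print("plate",wcam(p,s,(303,133),24),wcam(p,s,(305,207),24),wcam(p,s,(361,131),24),wcam(p,s,(362,205),24))
```

```text
[(0.76, np.int64(986))]
[ 553.3919 -392.0854] [ 4.593  16.3661] [-0.2313  0.9729] 103.3748065540617
[ 547.5688 -368.3567   66.    ]
[ 562.448  -423.4899   66.    ]
40 [ 426.4484 -343.0785   40.    ] [ 680.3503 -328.9487   40.    ]
55 [ 431.4738 -342.5517   55.    ] [ 674.1685 -329.0456   55.    ]
plate [ 520.0594 -338.4857   24.    ] [ 521.2303 -425.7452   24.    ] [ 586.4214 -336.0767   24.    ] [ 589.2298 -423.5703   24.    ]
```

Run:
```python
from h import *
y=np.radians(14.5)
print(delta([556.3,-395.5,110],Rt(y)));print(delta([556.3,-395.5,38],Rt(y)))
```

```text
[ 0.0004  0.0005 -0.256   0.0051  0.017   0.091 ]
[ 0.0004  0.0005 -0.256   0.0051  0.0169  0.163 ]
```

Emit:
play_rows:
  deltas:
    - [0,0,-0.13,0.005,0.017,0.05,0.05]
    - [0,0,-0.256,0.005,0.017,0.091,0.05]
    - [0,0,-0.256,0.005,0.017,0.13,0.05]
    - [0,0,-0.256,0.005,0.017,0.163,0.05]
    - [0,0,-0.256,0.005,0.017,0.163,0.0]
    - [0,0,-0.256,0.005,0.017,0.163,0.0]
    - [0,0,-0.256,0.005,0.017,0.163,0.0]
    - [0,0,-0.256,0.005,0.017,0.163,0.0]
  grip_force: 40

```text
time: 4.0
position: [558.4, -396.4, 41.2]
orientation: [[-0.252, 0.968, 0.004], [0.968, 0.252, -0.004], [-0.005, 0.003, -1.0]]
ft_force: [-3.4, -0.5, 3.6]
width: 21.2
grip_force: 2.9
```

Emit:
play_rows:
  deltas:
    - [0,0,0,0,0,0,0]
    - [0,0,0,0,0,0,0]

```text
time: 4.2
position: [555.0, -397.3, 41.0]
orientation: [[-0.251, 0.968, -0.003], [0.968, 0.251, -0.005], [-0.004, -0.004, -1.0]]
ft_force: [-7.8, 0.3, 6.5]
width: 13.7
grip_force: 39.7
```

Emit:
play_rows:
  deltas:
    - [0,0,0,0,-0.001,-0.003,0]
    - [0,0,-0.15,0,-0.001,-0.003,0]
    - [0,0,-0.3,0,-0.001,-0.003,0]
    - [0,0,-0.45,0,-0.001,-0.003,0]
    - [0,0,-0.6,0,-0.001,-0.003,0]
    - [0,0,-0.75,0,-0.001,-0.003,0]
    - [0,0,-0.9,0,-0.001,-0.003,0]
    - [0,0,-1.0,0,-0.001,-0.003,0]
    - [0,0,-1.0,0,-0.001,-0.003,0]

```text
time: 5.1
position: [555.5, -396.7, 41.1]
orientation: [[-0.95, 0.311, -0.0], [0.311, 0.95, -0.003], [-0.001, -0.003, -1.0]]
ft_force: [-2.0, -3.7, -3.0]
width: 13.8
grip_force: 39.7
```

Run:
```python
from h import *
s=bot.state();print(s["q"],s["position"],s["moment"],s["ft_force"],s["width"],s["grip_force"])
print(s["orientation"])
p=shot("wrist");save(p,"w2.png")
```

```text
[-0.7019  0.4545  1.2455 -0.0024  1.4401 -1.9557] [ 555.5409 -396.6555   41.1364] [-0.7752  0.3044  0.1079] [-2.0487 -3.6524 -2.963 ] 13.805084770670563 39.65740442276001
[[-0.9503  0.3114 -0.0003]
 [ 0.3114  0.9503 -0.0028]
 [-0.0006 -0.0027 -1.    ]]
```

View pics/w2.png

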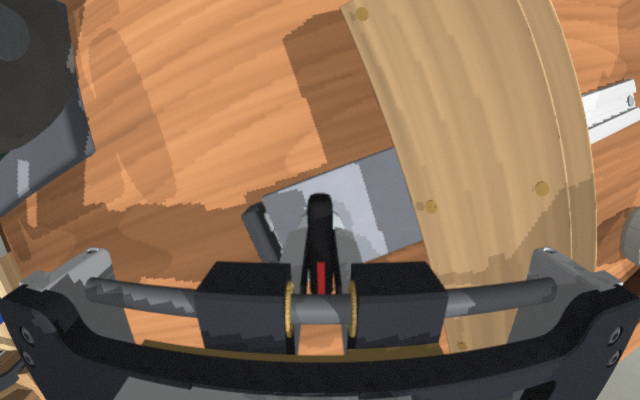

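Run:
```python
from h import *
s=bot.state();R=s["orientation"];print(R.T@np.array([-3.8,85,0]))
p=shot("scene")
im=p["color"].astype(int);red=(im[:,:,0]>140)&(im[:,:,1]<70)&(im[:,:,2]<70);red[:275]=0;red[310:]=0;red[:,:220]=0;red[:,300:]=0
n,l,st,c=cv2.connectedComponentsWithStats(red.astype(np.uint8))
print(st[1:],c[1:])
for x in [(666,-250,15),(698,-250,15),(700,-160,8),(722,-160,8)]: print(x,proj(p,x))
save(p,"s2.png",(225,275,295,310),8)
```

```text
[30.2085 79.5413 -0.2422]
[[234 287  10  15  59]
 [275 290   6   8  24]] [[238.5424 291.7458]
 [277.2917 293.4167]]
(666, -250, 15) [239.0434 290.6034]
(698, -250, 15) [242.9005 300.6351]
(700, -160, 8) [275.5628 288.971 ]
(722, -160, 8) [278.6121 295.7523]
```

View pics/s2.png

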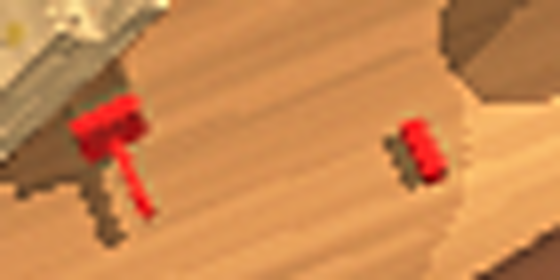

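Run:
```python
from h import *
p=shot("scene")
a=ray(p,(243.6,301.5),15);b=ray(p,(277.6,293.5),8);print(a,b)
for t in(2,3): 
  d=np.array([-np.sin(np.radians(t)),np.cos(np.radians(t))]);print(t,(b-a)[:2]@d)
```

```text
[ 701.1236 -249.1363   15.    ] [ 714.7515 -159.9983    8.    ]
2 88.60812556219102
3 88.30264413452956
```

Emit:
play_rows:
  deltas:
    - [0,0,0,0.004,0.011,0,0]
    - [0,0,0,0.009,0.024,0,0]
    - [0,0,0,0.014,0.037,0,0]
    - [0,0,0,0.019,0.05,0,0]
    - [0,0,0,0.024,0.063,0,0]
    - [0,0,0,0.029,0.076,0,0]
    - [0,0,0,0.03,0.0795,0,0]
    - [0,0,0,0.03,0.0795,0,0]
    - [0,0,0,0.03,0.0795,0,0]

```text
time: 6.15
position: [551.2, -312.1, 41.1]
orientation: [[-0.95, 0.313, -0.001], [0.313, 0.95, -0.004], [0.0, -0.004, -1.0]]
ft_force: [-3.6, -5.8, -1.6]
width: 13.8
grip_force: 39.7
```

Run:
```python
from h import *
s=bot.state();print(s["q"],s["position"],s["moment"],s["ft_force"],s["width"])
p=shot("scene");save(p,"s3.png",(225,270,325,320),8)
q=shot("side")
for n in ["pointer","mark_line"]:
  for x in(p,q): print(n,[(np.array(r["centre"]),round(r["score"],2)) for r in bot.tip_of(x,n)[:2]])
u,v=map(int,proj(q,(705,-160,10)));print(u,v);save(q,"s3b.png",(u-40,v-25,u+40,v+25),8)
```

```text
[-0.6024  0.3516  1.3862 -0.0041  1.4028 -1.8545] [ 551.2491 -312.1423   41.1005] [-1.1517  0.5381  0.0967] [-3.5672 -5.8093 -1.5934] 13.769705798309293
pointer [(array([ 688.5, -166.5,   12. ]), 0.78)]
pointer [(array([ 695.2, -167.3,   17.6]), 0.75)]
mark_line [(array([ 709.4, -158.8,    4.2]), 0.4)]
mark_line []
260 192
```

View pics/s3.png

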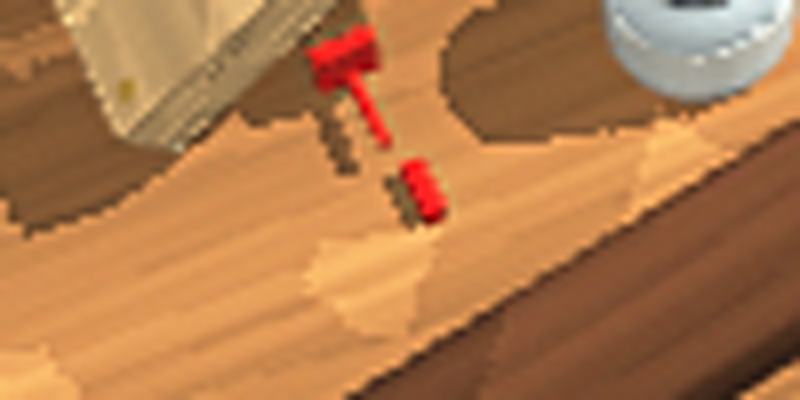

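Run:
```python
from h import *
p=shot("scene");q=shot("side")
a=ray(p,(272.9,287.9),15);b=ray(p,(277.7,293.3),8);print(a,b)
d=np.array([-np.sin(.045),np.cos(.045)]);print((b-a)[:2]@d)
for n,x in(("sc",p),("si",q)):
  im=x["color"].astype(int);w=np.clip(im[:,:,0]-np.maximum(im[:,:,1],im[:,:,2])-95,0,60);
  u,v=map(int,proj(x,(700,-162,10)));m=np.zeros_like(w);m[v-22:v+22,u-30:u+30]=1;w=w*m
  k,l,st,c=cv2.connectedComponentsWithStats((w>20).astype(np.uint8))
  for i in range(1,k):
    if st[i,4]<4: continue
    ys,xs=np.nonzero(l==i);ww=w[ys,xs];uv=np.array([xs@ww,ys@ww])/ww.sum();print(n,st[i],uv,ray(x,uv,15),ray(x,uv,5))
save(q,"s4.png",(220,167,300,217),8)
```

```text
[ 697.7183 -166.023    15.    ] [ 714.3246 -159.543     8.    ]
5.7263600000765615
sc [263 273  11  15  65] [268.4876 278.5512] [ 666.3247 -166.62     15.    ] [ 660.5972 -165.5624    5.    ]
sc [275 290   6   8  28] [277.4563 292.9777] [ 716.8221 -160.5624   15.    ] [ 711.6014 -159.444     5.    ]
si [269 187   4   6   9] [271.3518 189.9837] [ 670.4357 -174.1368   15.    ] [ 673.3076 -192.893     5.    ]
```

View pics/s4.png

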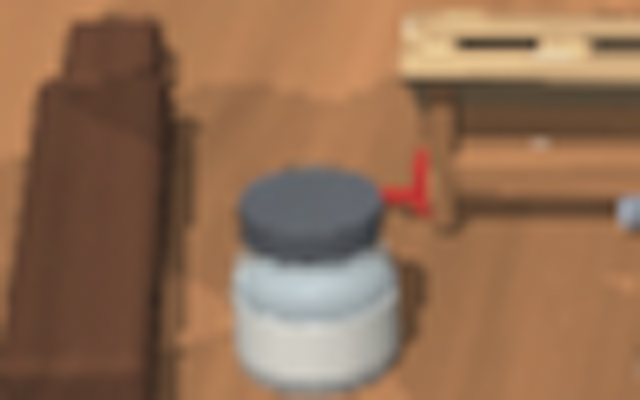

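Emit:
play_rows:
  deltas:
    - [0,0,0,0.001,0.003,0,0]
    - [0,0,0,0.002,0.0055,0,0]
    - [0,0,0,0.002,0.0055,0,0]
    - [0,0,0,0.002,0.0055,0,0]

```text
time: 6.95
position: [551.2, -307.6, 41.2]
orientation: [[-0.95, 0.313, -0.001], [0.313, 0.95, -0.006], [-0.001, -0.006, -1.0]]
ft_force: [-3.5, -9.7, -2.6]
width: 13.5
grip_force: 39.9
```

Emit:
play_rows:
  deltas:
    - [0,0,0.15,0,0,0,0]
    - [0,0,0.3,0,0,0,0]
    - [0,0,0.45,0,0,0,0]
    - [0,0,0.6,0,0,0,0]
    - [0,0,0.75,0,0,0,0]
    - [0,0,0.9,0,0,0,0]
    - [0,0,1.0,0,0,0,0]
    - [0,0,1.07,0,0,0,0]
    - [0,0,1.07,0,0,0,0]

```text
time: 7.85
position: [550.5, -308.3, 41.2]
orientation: [[-0.179, 0.984, -0.002], [0.984, 0.179, -0.007], [-0.006, -0.004, -1.0]]
ft_force: [-5.6, -10.3, -2.7]
width: 13.6
grip_force: 40.0
```

Run:
```python
from h import *
s=bot.state();print(s["q"],s["position"],s["moment"],s["ft_force"],s["width"]);print(s["orientation"])
```

```text
[-0.5964  0.3456  1.394  -0.0071  1.4    -0.7756] [ 550.466  -308.2622   41.1738] [-1.8002  0.8549 -0.1086] [ -5.6274 -10.2598  -2.7126] 13.584215080982968
[[-0.1795  0.9838 -0.0023]
 [ 0.9837  0.1794 -0.0069]
 [-0.0064 -0.0035 -1.    ]]
```

Emit:
play_rows:
  deltas:
    - [0,0,0,0,0,0,0.05]
    - [0,0,0,0,0,0,0.05]
    - [0,0,0,0,0,0,0.05]
    - [0,0,0,0,0,-0.04,0.05]
    - [0,0,0,0,0,-0.09,0.05]
    - [0,0,0.18,0,0.02,-0.139,0.05]
    - [0,0,0.18,0,0.06,-0.16,0.05]
    - [0,0,0.18,0,0.06,-0.16,0.05]

```text
time: 8.65
position: [616.8, -292.2, 206.3]
orientation: [[-0.008, 1.0, 0.012], [1.0, 0.008, -0.004], [-0.004, 0.012, -1.0]]
ft_force: [0.3, -0.2, 0.4]
width: 50.0
grip_force: 0.0
```

Run:
```python
from h import *
s=bot.state();print(s["q"],s["position"])
p=shot("wrist");save(p,"w3.png")
for X in [(698,-160,15),(714,-160,8)]: print(wproj(p,s,X))
for n in ["knob_grip","slot1","pointer","mark_line"]:
  print(n,[(np.array(r["centre"]),round(r["score"],2)) for r in bot.tip_of(p,n)[:4]])
```

```text
[-0.5268  0.3792  1.0179  0.0027  1.7326 -0.5348] [ 616.798  -292.1918  206.2826]
[386.7691  76.5146]
[398.1296  78.2507]
knob_grip [(array([ 550.9, -305.2,   46.8]), 0.72), (array([ 454.3, -150.7,   97.7]), 0.35)]
slot1 [(array([ 512.4, -152.6,   98.5]), 0.92), (array([ 571.5, -145.4,   98. ]), 0.81), (array([ 454.8, -151.6,   98.1]), 0.59)]
pointer [(array([ 693.8, -163.9,   13.1]), 0.57)]
mark_line [(array([ 712.2, -158. ,    1. ]), 0.41)]
```

View pics/w3.png

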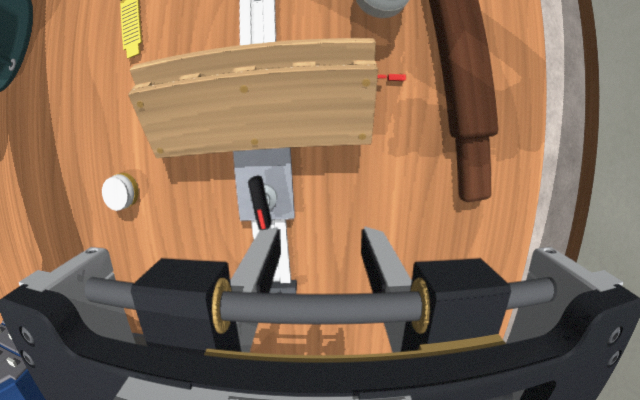

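Run:
```python
from h import *
s=bot.state();p=shot("wrist")
im=p["color"].astype(int);w=np.clip(im[:,:,0]-np.maximum(im[:,:,1],im[:,:,2])-90,0,100)
sub=w[68:88]
for u in range(376,408):
  c=sub[:,u]
  if c.sum()>0: v=68+(c@np.arange(20))/c.sum();print(u,round(v,2),c.sum(),(c>0).sum(),wcam(p,s,(u,v),15)[:2],wcam(p,s,(u,v),8)[:2])
```

```text
388 75.69 123 4 [ 688.244  -160.1809] [ 689.7344 -158.9534]
389 75.56 209 4 [ 689.4521 -159.9496] [ 690.9658 -158.7177]
390 75.45 201 4 [ 690.6618 -159.7348] [ 692.1989 -158.4988]
391 75.46 196 4 [ 691.8729 -159.6699] [ 693.4334 -158.4326]
392 75.53 195 4 [ 693.0855 -159.6679] [ 694.6695 -158.4306]
393 75.58 198 4 [ 694.3   -159.651] [ 695.9073 -158.4134]
394 75.64 182 4 [ 695.5161 -159.6446] [ 697.147  -158.4068]
395 75.79 58 3 [ 696.7338 -159.7453] [ 698.3881 -158.5094]
398 75.76 195 6 [ 700.3997 -159.4457] [ 702.1249 -158.2041]
399 76.04 388 7 [ 701.6243 -159.7044] [ 703.3731 -158.4677]
400 76.14 383 7 [ 702.8515 -159.7378] [ 704.6241 -158.5018]
401 76.16 388 7 [ 704.0811 -159.6674] [ 705.8774 -158.43  ]
402 76.14 395 7 [ 705.3129 -159.5537] [ 707.133  -158.3141]
403 76.24 392 7 [ 706.5462 -159.5848] [ 708.3901 -158.3458]
404 76.31 392 7 [ 707.7817 -159.582 ] [ 709.6495 -158.343 ]
405 76.37 380 6 [ 709.0194 -159.5544] [ 710.9111 -158.3148]
406 76.35 383 6 [ 710.2596 -159.432 ] [ 712.1752 -158.1901]
407 76.36 387 6 [ 711.5018 -159.3525] [ 713.4414 -158.109 ]
```

```bash
cat >> h.py <<'E'
def files(names=("file1","file2","file3","file4"),cams=("scene","side")):
    for c in cams:
        p=shot(c)
        for n in names:
            t=[(np.array(r["centre"]),round(r["score"],2)) for r in bot.tip_of(p,n+"_handle")[:2]]
            m=bot.outline_of(p,n)
            out=None
            if m and c!="wrist":
                ys,xs=np.nonzero(m[0]["mask"]);P=np.array([ray(p,(u,v),10)[:2] for u,v in zip(xs,ys)]);cc=P.mean(0)
                w,V=np.linalg.eigh(np.cov((P-cc).T));a=V[:,1];a=a if a[1]<0 else -a;out=(cc,np.degrees(np.arctan2(a[0],-a[1])),w**.5,m[0]["score"])
            print(n,c,t,out)
E
python3 - <<'E'
from h import *
s=bot.state()
pts=[]
for c in("scene","side","wrist"):
  p=shot(c)
  for r in bot.tip_of(p,"slot1"):
    if r["score"]>.5: pts.append(r["centre"]);print(c,np.array(r["centre"]),r["score"])
pts=np.array(pts)
from scipy.optimize import least_squares
def nearest(t,ret=False):
  k=np.arange(4)-1.5;M=np.c_[t[0]+58*k*np.cos(t[2]),t[1]+58*k*np.sin(t[2])]
  D=pts[:,None,:2]-M;i=np.argmin((D**2).sum(2),1);return D[np.arange(len(pts)),i].ravel()
f=least_squares(nearest,[545,-150,.04],loss="soft_l1",f_scale=3);print(f.x,f.fun.reshape(-1,2),np.median(pts[:,2]))
files()
E
```

```text
scene [ 629.  -141.9   96.5] 0.93
scene [ 572.1 -150.8  103. ] 0.7
scene [ 453.9 -152.1   98. ] 0.69
scene [ 515.2 -150.2  101.3] 0.69
side [ 515.2 -149.8   99.9] 0.85
side [ 631.2 -141.3   98.4] 0.79
side [ 458.7 -152.3  102.6] 0.62
wrist [ 452.7 -150.9   95.9] 0.91
wrist [ 515.9 -155.6   97. ] 0.72
wrist [ 627.8 -145.8   95.4] 0.67
wrist [ 567.4 -148.   103.2] 0.64
[ 542.6957 -148.6219    0.0481] [[-0.5952  2.542 ]
 [ 0.4378 -3.5714]
 [-1.8961  0.7019]
 [ 1.4708 -0.1847]
 [ 1.4708  0.2153]
 [ 1.6048  3.142 ]
 [ 2.9039  0.5019]
 [-3.0961  1.9019]
 [ 2.1708 -5.5847]
 [-1.7952 -1.358 ]
 [-4.2622 -0.7714]] 98.4
file1 scene [(array([502.9, 179.4,   7.4]), 0.69)] (array([422.1302, 212.0648]), np.float64(-5.358327647568668), array([10.9246, 57.3777]), 0.93)
file2 scene [(array([672.1, 262.4,   7.5]), 0.62)] (array([422.1302, 212.0648]), np.float64(-5.358327647568668), array([10.9246, 57.3777]), 0.93)
file3 scene [(array([335.3,  32.3,   8.3]), 0.84), (array([427.3, 257.7,  10. ]), 0.75)] (array([422.1302, 212.0648]), np.float64(-5.358327647568668), array([10.9246, 57.3777]), 0.93)
file4 scene [(array([595.4, 189.8,  14.8]), 0.77)] (array([422.1302, 212.0648]), np.float64(-5.358327647568668), array([10.9246, 57.3777]), 0.93)
file1 side [(array([509.6, 185.9,  11.3]), 0.59)] (array([509.22  , 144.6636]), np.float64(2.725082111512508), array([10.1572, 61.2148]), 0.95)
file2 side [(array([669.2, 263.2,  13.8]), 0.94), (array([ 514.5, -151.3,   98. ]), 0.58)] (array([509.22  , 144.6636]), np.float64(2.725082111512508), array([10.1572, 61.2148]), 0.95)
file3 side [(array([189.9, 243.5,   8.6]), 0.81), (array([337.6,  33.7,  11.9]), 0.74)] (array([509.22  , 144.6636]), np.float64(2.725082111512508), array([10.1572, 61.2148]), 0.95)
file4 side [(array([597.5, 191.9,   9.4]), 0.61), (array([669.3, 265.9,  14.6]), 0.53)] (array([509.22  , 144.6636]), np.float64(2.725082111512508), array([10.1572, 61.2148]), 0.95)
```

Emit:
play_rows:
  deltas:
    - [0,0,0,0.05,-0.01,-0.03,0.05]
    - [0,0,0,0.44,-0.07,-0.09,0.05]
    - [0,0,0,0.44,-0.07,-0.09,0.05]
    - [0,0,0,0.44,-0.07,-0.09,0.05]
    - [0,0,0,0.44,-0.07,-0.09,0.05]
    - [0,0,0,0.44,-0.07,-0.09,0.05]
    - [0,0,0,0.44,-0.07,-0.09,0.05]
    - [0,0,0,0.44,-0.07,-0.09,0.05]
    - [0,0,0,0.44,-0.07,-0.09,0.05]
    - [0,0,0,0.44,-0.07,-0.09,0.05]
    - [0,0,0,0.44,-0.07,-0.09,0.05]

```text
time: 11.25
position: [538.6, 147.7, 291.0]
orientation: [[-0.008, 1.0, 0.001], [1.0, 0.008, -0.0], [-0.0, 0.001, -1.0]]
ft_force: [-0.0, -1.4, 0.8]
width: 49.9
grip_force: 0.0
```

Run:
```python
from h import *
s=bot.state();print(s["q"],s["position"],s["ft_force"])
p=shot("wrist");save(p,"w4.png")
for n in ("file1","file2","file3","file4"):
  print(n,[(np.array(r["centre"]),round(r["score"],2)) for r in bot.tip_of(p,n+"_handle")[:3]])
ms=bot.outline_of(p,"file1")
for m in ms:
  ys,xs=np.nonzero(m["mask"]);P=np.array([wcam(p,s,(u,v),10)[:2] for u,v in zip(xs,ys)]);cc=P.mean(0)
  w,V=np.linalg.eigh(np.cov((P-cc).T));a=V[:,1];a=a if a[1]<0 else -a
  e=(P-cc)@a;print(round(m["score"],2),cc,"ang",np.degrees(np.arctan2(a[0],-a[1])),w**.5,e.min(),e.max(),p["color"][ys,xs].mean(0), "hc",cc+a*(e.min()+52.5))
```

```text
[ 0.1664  0.1052  1.1833 -0.0005  1.852   0.1581] [538.5812 147.6836 291.012 ] [-0.0195 -1.3937  0.7944]
file1 [(array([510.7, 187.2,  10.6]), 0.73), (array([596. , 188.1,  11.3]), 0.69), (array([699.5, 252. ,  -2.6]), 0.68)]
file2 [(array([697.3, 252.4,   8.3]), 0.62)]
file3 [(array([423.3, 258. ,   9.6]), 0.94), (array([335.9,  27.4,   7.8]), 0.92), (array([189.2, 244.2,   8.1]), 0.81)]
file4 [(array([596. , 187.8,  10.2]), 0.91)]
0.96 [507.3747 141.3916] ang 1.8689919774901063 [ 8.6528 55.7362] -94.23584840403461 104.54211702678234 [200.0941 147.7595 115.3606] hc [506.0135 183.1052]
0.76 [701.085  210.2197] ang 4.748839034040666 [ 9.255  55.4107] -96.1394547609633 104.6828993054698 [107.4299 127.5515 172.9024] hc [697.4721 253.7093]
0.66 [335.4112  42.3226] ang 10.233933392946696 [10.4038 25.1202] -44.04025410376964 45.71599513959723 [221.1475 206.3203  94.5374] hc [336.9142  33.9974]
0.64 [422.1502 214.9641] ang -5.479209446960955 [ 9.0548 55.7751] -97.90454940041947 102.90825410762014 [175.5502 158.0832 134.0016] hc [426.4856 260.1612]
0.61 [239.0157 254.4   ] ang -78.0078646564211 [ 8.5824 56.9285] -97.44060899521271 107.9467271046436 [210.5852 187.0415  85.0552] hc [282.9755 263.7377]
0.43 [658.9439 400.1411] ang -87.19610862996618 [14.9807 33.4798] -59.27331877153549 64.39288129533188 [178.4541 135.2058  97.756 ] hc [665.7091 400.4724]
```

View pics/w4.png

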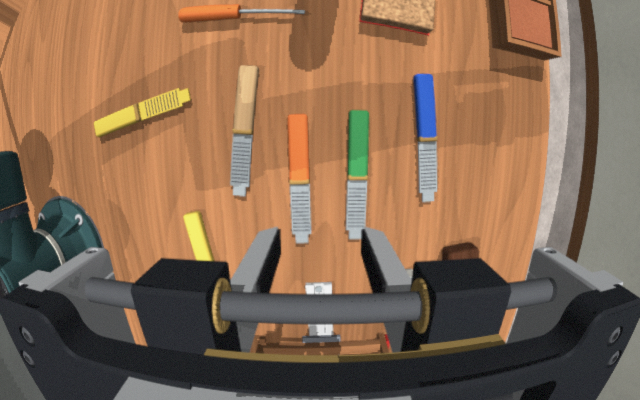

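```bash
cat >> h.py <<'E'
def grasp(hc,angdeg,z,ahead=20):
    a=np.radians(angdeg);return delta([hc[0]+ahead*np.sin(a),hc[1]-ahead*np.cos(a),z],Rt(a))
TH=.048;C=np.array([542.8,-148.6,99.5]);PI=np.radians(35)
RS=Rt(TH,PI)
def slotp(k,D,n=0,zt=7,ahead=20):
    "slot k 1..4, D mm out from home along the slot, n mm above axis"
    S=C+58*(k-2.5)*np.array([np.cos(TH),np.sin(TH),0])
    u=RS[:,0];z=RS[:,2];return S+(52.5-ahead+D)*u+(zt-n)*z
E
python3 - <<'E'
from h import *
for z in(60,2): print(grasp((506,184),1.9,z))
print(RS);print(slotp(2,0),slotp(2,120))
E
```

```text
[-0.0008  0.0005 -0.0307  0.0195 -0.0322  0.23  ]
[-0.0008  0.0005 -0.0307  0.0196 -0.0321  0.288 ]
[[-0.0393  0.9988 -0.0275]
 [ 0.8182  0.048   0.5729]
 [ 0.5736  0.     -0.8192]]
[ 512.3634 -119.3893  112.4072] [507.6469 -21.2042 181.2363]
```

Emit:
play_rows:
  deltas:
    - [0,0,-0.031,0.02,-0.032,0.05,0.06]
    - [0,0,-0.031,0.02,-0.032,0.23,0.06]
    - [0,0,-0.031,0.02,-0.032,0.23,0.06]
    - [0,0,-0.031,0.02,-0.032,0.23,0.06]
    - [0,0,-0.031,0.02,-0.032,0.23,0.06]
    - [0,0,-0.031,0.02,-0.032,0.26,0.06]
    - [0,0,-0.031,0.02,-0.032,0.28,0.06]
    - [0,0,-0.031,0.02,-0.032,0.288,0.06]
    - [0,0,-0.031,0.02,-0.032,0.288,0.06]
    - [0,0,-0.031,0.02,-0.032,0.288,0.0]
    - [0,0,-0.031,0.02,-0.032,0.288,0.0]
    - [0,0,-0.031,0.02,-0.032,0.288,0.0]
    - [0,0,-0.031,0.02,-0.032,0.288,0.0]
  grip_force: 50

```text
time: 12.85
position: [507.0, 166.1, 2.9]
orientation: [[-0.036, 0.999, 0.001], [0.999, 0.036, 0.0], [0.0, 0.001, -1.0]]
ft_force: [-2.0, 0.2, 1.3]
width: 31.5
grip_force: 0.6
```

Run:
```python
from h import *
print(delta(slotp(2,125,4),RS))
```

```text
[ 0.0044  0.6108 -0.0115 -0.1854 -0.0059 -0.1845]
```

Emit:
play_rows:
  deltas:
    - [0,0,0,0,0,0,0]
    - [0,0,0,0,0,0,0]
    - [0,0,0,0,0,-0.04,0]
    - [0,0,0,0,0,-0.09,0]
    - [0,0,0,0,0,-0.14,0]
    - [0,0.15,-0.01,-0.04,-0.006,-0.184,0]
    - [0,0.3,-0.01,-0.08,-0.006,-0.184,0]
    - [0,0.45,-0.01,-0.12,-0.006,-0.184,0]
    - [0,0.61,-0.01,-0.16,-0.006,-0.184,0]
    - [0.004,0.611,-0.011,-0.184,-0.006,-0.184,0]
    - [0.004,0.611,-0.011,-0.184,-0.006,-0.184,0]
    - [0.004,0.611,-0.011,-0.184,-0.006,-0.184,0]

```text
time: 14.05
position: [507.4, -18.5, 185.8]
orientation: [[-0.037, 0.999, -0.028], [0.818, 0.046, 0.573], [0.574, -0.002, -0.819]]
ft_force: [0.7, 0.5, -1.5]
width: 29.8
grip_force: 50.0
```

Run:
```python
from h import *
s=bot.state();print(s["time"],s["q"],s["position"],slotp(2,125,4),s["ft_force"],s["moment"],s["width"],s["grip_force"]);print(s["orientation"]-RS)
p=shot("wrist");save(p,"w5.png")
for n in ["file1_handle","slot1"]:
  print(n,[(np.array(r["centre"]),round(r["score"],2)) for r in bot.tip_of(p,n)[:5]])
for k in (1,2,3,4): print(k,wproj(p,s,C+58*(k-2.5)*np.array([np.cos(TH),np.sin(TH),0])))
print("tip",wproj(p,s,s["position"]-RS[:,2]*7-RS[:,0]*127))
```

```text
14.05 [-0.5024  0.1438  1.474   0.5316  1.8353 -0.4879] [507.3771 -18.4554 185.7824] [507.5604 -19.4049 187.3808] [ 0.6809  0.4577 -1.5152] [-0.4094 -0.1014 -0.0496] 29.772693685892136 49.985493421554565
[[ 0.0027  0.0001 -0.    ]
 [-0.0002 -0.0022  0.0005]
 [ 0.0005 -0.0015  0.0003]]
file1_handle [(array([510.5,  -4.8, 199.5]), 0.92)]
slot1 []
1 [253.328  407.3282]
2 [320.1842 410.2248]
3 [387.1414 407.1762]
4 [448.895  398.9729]
tip [319.8488 390.2454]
```

View pics/w5.png

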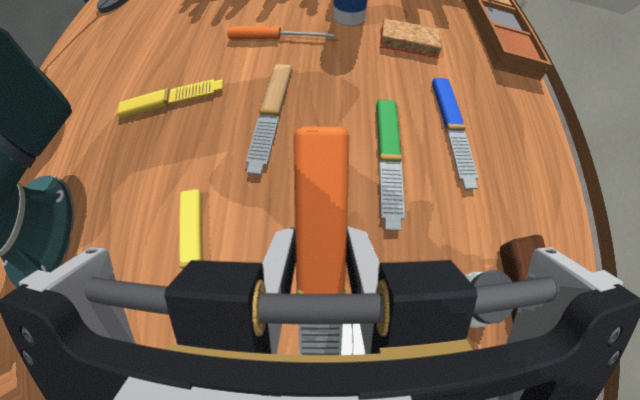

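Run:
```python
from h import *
print(delta(slotp(2,83,4,ahead=18),RS))
```

```text
[-0.001   0.0005  0.002  -0.0423  0.0001 -0.0022]
```

Emit:
play_rows:
  deltas:
    - [0,0,0,-0.02,0,0,0]
    - [0,0,0,-0.042,0,0,0]
    - [0,0,0,-0.042,0,0,0]
    - [0,0,0,-0.042,0,0,0]
  grip_force: 60

```text
time: 14.6
position: [509.0, -50.7, 162.9]
orientation: [[-0.04, 0.999, -0.029], [0.818, 0.05, 0.573], [0.574, -0.0, -0.819]]
ft_force: [-0.7, 0.3, -2.1]
width: 29.6
grip_force: 60.0
```

```bash
cat >> h.py <<'E'
def st():
    s=bot.state();R=RS;f=R.T@s["ft_force"];S2=C+58*(2-2.5)*np.array([np.cos(TH),np.sin(TH),0])
    r=R.T@(s["position"]-C);print("t",s["time"],"rel u,x,n",np.round([r[0],r[1],-r[2]],1),"F u,x,z",np.round(f,1),"M",np.round(R.T@s["moment"],2),"w",round(s["width"],1),"g",round(s["grip_force"],1),"q",np.round(s["q"],2))
E
python3 - <<'E'
from h import *
st();p=shot("side");q=shot("scene")
for x in(p,q): print([proj(x,C+58*(k-2.5)*np.array([np.cos(TH),np.sin(TH),0])) for k in(1,2,3,4)])
u,v=map(int,proj(p,C));A=cv2.resize(p["color"][v-30:v+30,u-50:u+50],None,fx=5,fy=5,interpolation=cv2.INTER_CUBIC)
u,v=map(int,proj(q,C));print(u,v);B=cv2.resize(q["color"][v-40:v+40,u-50:u+50],None,fx=5,fy=5,interpolation=cv2.INTER_CUBIC)
cv2.imwrite("pics/c1.png",np.vstack([A[:200],B])[:600,:,::-1])
E
```

```text
t 14.6 rel u,x,n [117.8 -29.1  -5.1] F u,x,z [-0.9 -0.7  1.9] M [-0.09 -0.44 -0.01] w 29.6 g 60.0 q [-0.55  0.19  1.47  0.51  1.83 -0.55]
[array([333.4853, 172.9807]), array([316.1296, 172.7304]), array([298.7848, 172.4803]), array([281.4507, 172.2303])]
[array([243.7068, 203.1163]), array([251.3447, 217.1992]), array([259.441 , 232.1276]), array([268.0385, 247.9798])]
255 224
```

View pics/c1.png

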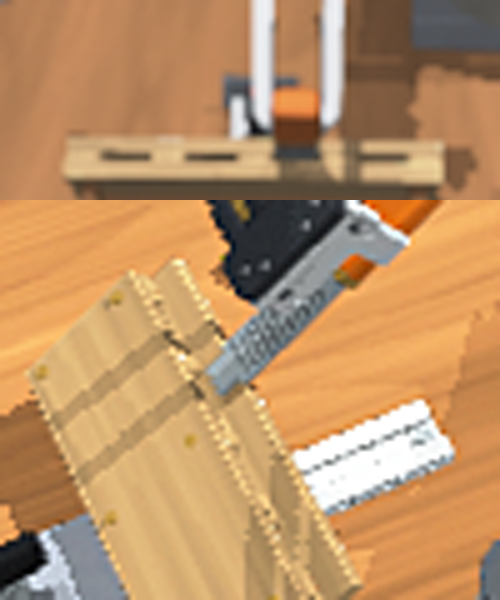

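Run:
```python
from h import *
p=shot("side");e=np.array([np.cos(TH),np.sin(TH),0])
for k in(1,3,4):
  S=C+58*(k-2.5)*e-20*RS[:,0];print(k,proj(p,S),proj(p,S+4.5*RS[:,2]),proj(p,S-4.5*RS[:,2]))
im=p["color"].astype(int).sum(2)
a=im[165:182,262:346]
for v in range(17): print(165+v,''.join('%4d'%x for x in a[v][::3]))
r=im[170:177,262:346].min(0);print(' '.join(map(str,r)))
```

```text
1 [333.2701 173.9221] [333.2549 175.2384] [333.2853 172.6064]
3 [298.9862 173.4271] [298.9618 174.7425] [299.0107 172.1124]
4 [281.8601 173.1798] [281.831  174.4947] [281.8893 171.8655]
165  405 422 432 418 408 409 403 378 393 396 428 418 430 385 694 289 647 245 262 271 710 308 287 276 280 272 382 408
166  409 421 433 414 408 410 401 381 398 398 429 419 430 392 693 111 568 183 179 181 631 272 284 277 280 274 317 406
167  411 421 434 413 409 411 400 387 401 397 428 421 429 389 693 110 366 180 182 183 405 269 282 279 282 271 323 404
168  412 422 433 367 387 408 397 392 403 400 427 422 426 374 662 133 158 182 179 181 360 267 283 277 281 272 356 404
169  413 424 432 433 445 472 471 456 461 509 528 469 470 443 590 329 366 183 181 183 430 317 279 302 312 303 372 414
170  414 425 427 505 499 514 518 503 503 541 558 518 520 518 543 486 507 188 185 183 507 406 301 454 458 454 474 494
171  415 430 425 493 493 476 484 512 519 525 548 536 544 541 544 546 548 182 184 193 536 450 322 535 535 532 533 536
172  417 435 424 528 542 382 357 395 406 550 576 413 422 415 447 521 498 193 198 198 501 408 28
[... 710 characters left out ...]
5 378 428 439
179  437 430 418 307 210 202 216 215 213 215 216 216 213 216 215 217 217 219 216 220 218 216 218 217 218 218 212 209
180  437 429 416 351 273 199 214 215 216 218 215 215 214 215 216 216 218 217 217 219 215 217 214 217 217 216 211 207
181  439 429 415 389 316 197 225 223 224 223 224 223 222 223 223 226 224 223 223 223 225 226 224 224 225 221 272 211
414 416 420 425 431 424 420 417 461 493 487 494 493 488 484 353 268 239 239 235 232 237 245 250 256 453 522 525 526 526 526 492 314 238 236 216 190 183 176 175 176 184 357 495 508 486 497 510 495 339 209 182 179 183 184 179 183 183 205 329 394 502 491 406 309 297 249 216 221 229 233 236 237 237 240 249 359 455 474 494 495 494 510 418
```

Emit:
play_rows:
  deltas:
    - [0,0,0,0,0,0.002,0]
    - [0,0,0,0,0,0.004,0]
    - [0,0,0,0,0,0.005,0]
    - [0,0,0,0,0,0.005,0]

```text
time: 15.15
position: [508.9, -49.3, 158.5]
orientation: [[-0.039, 0.999, -0.027], [0.818, 0.048, 0.573], [0.574, -0.0, -0.819]]
ft_force: [-0.7, 1.2, -0.0]
width: 29.4
grip_force: 60.0
```

```bash
python3 -c "
from h import *
st()"
```

```text
t 15.15 rel u,x,n [116.4 -29.1  -9.5] F u,x,z [ 1.  -0.6  0.7] M [-0.05 -0.38 -0.07] w 29.4 g 60.0 q [-0.55  0.19  1.48  0.51  1.82 -0.56]
```

Emit:
play_rows:
  deltas:
    - [0,0,0,-0.008,0,0,0]
    - [0,0,0,-0.016,0,0,0]
    - [0,0,0,-0.024,0,0,0]
    - [0,0,0,-0.028,0,0,0]
    - [0,0,0,-0.028,0,0,0]

```text
time: 15.65
position: [509.9, -73.5, 141.5]
orientation: [[-0.037, 0.999, -0.028], [0.819, 0.046, 0.572], [0.573, -0.001, -0.819]]
ft_force: [1.2, -1.4, -0.9]
width: 29.5
grip_force: 60.0
```

```bash
python3 -c "
from h import *
st()"
```

```text
t 15.65 rel u,x,n [ 86.8 -29.2  -9.6] F u,x,z [-1.7  1.1 -0.1] M [-0.05 -0.74 -0.05] w 29.5 g 60.0 q [-0.58  0.23  1.47  0.5   1.81 -0.6 ]
```

Emit:
play_rows:
  deltas:
    - [0,0,0,-0.012,0,0,0]
    - [0,0,0,-0.024,0,0,0]
    - [0,0,0,-0.036,0,0,0]
    - [0,0,0,-0.046,0,0,0]
    - [0,0,0,-0.05,0,0,0]
    - [0,0,0,-0.053,0,0,0]
    - [0,0,0,-0.055,0,0,0]
    - [0,0,0,-0.055,0,0,0]

```text
time: 16.45
position: [512.0, -115.9, 112.0]
orientation: [[-0.04, 0.999, -0.028], [0.816, 0.049, 0.576], [0.577, 0.0, -0.817]]
ft_force: [-1.3, 3.7, 5.0]
width: 29.4
grip_force: 60.0
```

```bash
python3 -c "
from h import *
st()"
```

```text
t 16.45 rel u,x,n [ 35.1 -29.2  -9.4] F u,x,z [ 6.  -1.1 -1.9] M [ 0.08  0.59 -0.01] w 29.4 g 60.0 q [-0.64  0.3   1.44  0.47  1.8  -0.67]
```

Emit:
play_rows:
  deltas:
    - [0,0,0,-0.002,0,0,0]
    - [0,0,0,-0.002,0,0,0]

```text
time: 16.65
position: [511.9, -116.0, 111.9]
orientation: [[-0.042, 0.999, -0.029], [0.814, 0.051, 0.578], [0.579, 0.001, -0.815]]
ft_force: [-1.8, 7.3, 8.6]
width: 29.3
grip_force: 60.0
```

```bash
python3 -c "
from h import *
st()"
```

```text
t 16.65 rel u,x,n [ 35.1 -29.3  -9.4] F u,x,z [11.  -1.4 -2.8] M [0.18 1.4  0.03] w 29.3 g 60.0 q [-0.64  0.3   1.44  0.48  1.8  -0.68]
```

Emit:
play_rows:
  deltas:
    - [0,0,0,0.003,0,0,0.046]
    - [0,0,0,0.003,0,0,0.046]
    - [0,0,0,0.003,0,0,0.046]
    - [0,0,0,0.003,0,-0.03,0.046]
    - [0,0,0,0.003,0,-0.08,0.046]
    - [0,0,0,0.003,0,-0.12,0.046]

```text
time: 17.25
position: [515.2, -186.4, 210.6]
orientation: [[-0.038, 0.999, -0.028], [0.818, 0.047, 0.573], [0.573, -0.001, -0.819]]
ft_force: [0.9, 0.2, 1.1]
width: 46.0
grip_force: 0.0
```

```bash
cat >> h.py <<'E'
def wfiles():
  s=bot.state();p=shot("wrist")
  for n in ("file1","file2","file3","file4"):
    print(n,[(np.array(r["centre"]).round(1),round(r["score"],2)) for r in bot.tip_of(p,n+"_handle")[:3]])
  for m in bot.outline_of(p,"file1"):
    ys,xs=np.nonzero(m["mask"]);P=np.array([wcam(p,s,(u,v),10)[:2] for u,v in zip(xs,ys)]);cc=P.mean(0)
    w,V=np.linalg.eigh(np.cov((P-cc).T));a=V[:,1];a=a if a[1]<0 else -a
    e=(P-cc)@a;print(round(m["score"],2),cc.round(1),"ang",np.degrees(np.arctan2(a[0],-a[1])).round(1),"len",(e.max()-e.min()).round(),p["color"][ys,xs].mean(0).round(), "hc",cc+a*(e.min()+52.5))
E
python3 - <<'E'
from h import *
st();print(delta([590,110,280],Rt(0)))
E
```

```text
t 17.25 rel u,x,n [ 33.9 -29.4 111.9] F u,x,z [ 0.8  0.9 -0.8] M [-0.12 -0.36 -0.04] w 46.0 g 0.0 q [-0.72  0.33  1.2   0.47  2.02 -0.65]
[-0.0152 -0.6105  0.0455  0.2795  0.0887  0.1108]
```

Emit:
play_rows:
  deltas:
    - [0,0,0,0.05,0,-0.01,0.06]
    - [-0.015,-0.61,0.045,0.28,0.089,0.11,0.06]
    - [-0.015,-0.61,0.045,0.28,0.089,0.11,0.06]
    - [-0.015,-0.61,0.045,0.28,0.089,0.11,0.06]
    - [-0.015,-0.61,0.045,0.28,0.089,0.11,0.06]
    - [-0.015,-0.61,0.045,0.28,0.089,0.11,0.06]
    - [-0.015,-0.61,0.045,0.28,0.089,0.11,0.06]
    - [-0.015,-0.61,0.045,0.28,0.089,0.11,0.06]
    - [-0.015,-0.61,0.045,0.28,0.089,0.11,0.06]
    - [-0.015,-0.61,0.045,0.28,0.089,0.11,0.06]

```text
time: 18.25
position: [590.2, 109.4, 279.5]
orientation: [[0.001, 1.0, -0.001], [1.0, -0.001, 0.0], [0.0, -0.001, -1.0]]
ft_force: [-0.4, -0.2, 0.4]
width: 60.0
grip_force: 0.0
```

```bash
python3 -c "
from h import *
st();wfiles()"
```

```text
t 18.25 rel u,x,n [312.4  59.8   1. ] F u,x,z [ 0.1 -0.4 -0.4] M [-0.11 -0.03 -0.02] w 60.0 g 0.0 q [0.09 0.2  1.1  0.   1.84 0.09]
file1 [(array([ 516.3, -101.7,  123.9]), 0.61)]
file2 [(array([695.3, 255.6,   9.4]), 0.87), (array([ 696.3, -162.6,   14.3]), 0.67), (array([ 571. , -145.6,   99.5]), 0.55)]
file3 [(array([334. ,  28.1,   9.6]), 0.81), (array([191.7, 244.3,   8.9]), 0.79), (array([423. , 257.8,   7.5]), 0.58)]
file4 [(array([595.2, 187.7,   8.7]), 0.6), (array([ 569.9, -145.6,  100.7]), 0.42)]
0.77 [422.9 216.4] ang -5.2 len 201.0 [166. 149. 126.] hc [426.9987 260.8368]
0.74 [239.3 254.6] ang -78.4 len 206.0 [208. 184.  84.] hc [283.2089 263.6239]
0.68 [ 481.5 -191.4] ang 27.7 len 86.0 [155.  84.  46.] hc [ 487.1737 -202.2304]
0.65 [701.5 208.2] ang 5.1 len 200.0 [110. 132. 179.] hc [697.5519 252.9858]
0.57 [594.8 146.9] ang 0.2 len 201.0 [120. 163. 130.] hc [594.6227 191.4523]
```

Emit:
play_rows:
  deltas:
    - [0,0,0,0.061,0.0045,0.05,0.06]
    - [0,0,0,0.061,0.0045,0.22,0.06]
    - [0,0,0,0.061,0.0045,0.22,0.06]
    - [0,0,0,0.061,0.0045,0.22,0.06]
    - [0,0,0,0.061,0.0045,0.22,0.06]
    - [0,0,0,0.061,0.0045,0.25,0.06]
    - [0,0,0,0.061,0.0045,0.27,0.06]
    - [0,0,0,0.061,0.0045,0.277,0.06]
    - [0,0,0,0.061,0.0045,0.277,0.06]
    - [0,0,0,0.061,0.0045,0.277,0]
    - [0,0,0,0.061,0.0045,0.277,0]
    - [0,0,0,0.061,0.0045,0.277,0]
    - [0,0,0,0.061,0.0045,0.277,0]
    - [0,0,0,0.061,0.0045,0.277,0]
    - [0,0,0,0.061,0.0045,0.277,0]
  grip_force: 60

```text
time: 20.05
position: [595.1, 172.3, 3.7]
orientation: [[-0.001, 1.0, 0.001], [1.0, 0.001, 0.001], [0.001, 0.001, -1.0]]
ft_force: [-1.7, 0.2, 3.0]
width: 29.2
grip_force: 60.0
```

```bash
python3 -c "
from h import *
st();print(bot.state()['position'],delta(slotp(3,125,4),RS))"
```

```text
t 20.05 rel u,x,n [ 205.6   67.7 -260.9] F u,x,z [ 1.9 -1.7 -2.3] M [ 0.11 -0.05  0.08] w 29.2 g 60.0 q [0.19 0.36 1.46 0.   1.32 0.19]
[595.1248 172.324    3.6928] [ 0.0154  0.6098 -0.0454 -0.1887 -0.0296 -0.1839]
```

Emit:
play_rows:
  deltas:
    - [0,0,0,0,0,-0.04,0]
    - [0,0,0,0,0,-0.09,0]
    - [0,0,0,0,0,-0.14,0]
    - [0.004,0.15,-0.01,-0.04,-0.01,-0.184,0]
    - [0.008,0.3,-0.02,-0.08,-0.02,-0.184,0]
    - [0.012,0.45,-0.034,-0.12,-0.03,-0.184,0]
    - [0.0154,0.61,-0.045,-0.16,-0.03,-0.184,0]
    - [0.0154,0.61,-0.045,-0.189,-0.03,-0.184,0]
    - [0.0154,0.61,-0.045,-0.189,-0.03,-0.184,0]
    - [0.0154,0.61,-0.045,-0.189,-0.03,-0.184,0]

```text
time: 21.05
position: [565.0, -17.7, 186.2]
orientation: [[-0.036, 0.999, -0.028], [0.818, 0.046, 0.573], [0.574, -0.002, -0.819]]
ft_force: [-0.1, -0.0, -1.8]
width: 29.5
grip_force: 60.0
```

```bash
python3 -c "
from h import *
st();print(bot.state()['position'],delta(slotp(3,83,4,ahead=18),RS))
p=shot('scene');print([(np.array(r['centre']).round(1),round(r['score'],2)) for r in bot.tip_of(p,'file4_handle')[:3]])
s=bot.state();print(s['position']-7*RS[:,2]+18*RS[:,0])"
```

```text
t 21.05 rel u,x,n [156.   28.5  -3.4] F u,x,z [-1.  -0.1  1.5] M [-0.1  -0.41 -0.02] w 29.5 g 60.0 q [-0.46  0.26  1.34  0.55  1.83 -0.43]
[565.0263 -17.6747 186.1567] [-0.0002 -0.0006 -0.0031 -0.0385  0.0006 -0.0004]
[(array([564.6,  -6.4, 203.7]), 0.7), (array([541.3, 479.2,  -1.4]), 0.28)]
[564.48    -4.8909 203.1784]
```

Emit:
play_rows:
  deltas:
    - [0,0,-0.003,-0.02,0.0005,0,0]
    - [0,0,-0.003,-0.039,0.0005,0,0]
    - [0,0,-0.003,-0.039,0.0005,0,0]
    - [0,0,-0.003,-0.039,0.0005,0.003,0]
    - [0,0,-0.003,-0.039,0.0005,0.006,0]
    - [0,0,-0.003,-0.039,0.0005,0.006,0]
    - [0,0,-0.003,-0.048,0.0005,0.006,0]
    - [0,0,-0.003,-0.056,0.0005,0.006,0]
    - [0,0,-0.003,-0.064,0.0005,0.006,0]
    - [0,0,-0.003,-0.066,0.0005,0.006,0]
    - [0,0,-0.003,-0.066,0.0005,0.006,0]

```text
time: 22.25
position: [567.8, -68.5, 143.6]
orientation: [[-0.04, 0.999, -0.028], [0.819, 0.049, 0.572], [0.573, 0.0, -0.82]]
ft_force: [-0.5, -1.9, -1.8]
width: 29.6
grip_force: 60.0
```

```bash
python3 -c "
from h import *
st()"
```

```text
t 22.25 rel u,x,n [89.8 28.9 -9.1] F u,x,z [-2.6 -0.6  0.4] M [ 0.   -0.77 -0.05] w 29.6 g 60.0 q [-0.53  0.33  1.33  0.52  1.81 -0.54]
```

Emit:
play_rows:
  deltas:
    - [0,0,0,-0.012,0,0,0]
    - [0,0,0,-0.024,0,0,0]
    - [0,0,0,-0.036,0,0,0]
    - [0,0,0,-0.047,0,0,0]
    - [0,0,0,-0.052,0,0,0]
    - [0,0,0,-0.055,0,0,0]
    - [0,0,0,-0.058,0,0,0]
    - [0,0,0,-0.059,0,0,0]
    - [0,0,0,-0.059,0,0,0]

```text
time: 23.15
position: [570.3, -114.1, 112.0]
orientation: [[-0.044, 0.999, -0.028], [0.816, 0.052, 0.576], [0.576, 0.002, -0.817]]
ft_force: [-0.9, 3.4, 7.7]
width: 29.6
grip_force: 60.0
```

```bash
python3 -c "
from h import *
st()"
```

```text
t 23.15 rel u,x,n [34.3 29.2 -8.8] F u,x,z [ 7.2 -0.7 -4.3] M [0.09 0.71 0.  ] w 29.6 g 60.0 q [-0.58  0.4   1.3   0.5   1.8  -0.61]
```

Emit:
play_rows:
  deltas:
    - [0,0,0,-0.002,0,0,0]
    - [0,0,0,-0.003,0,0,0]
    - [0,0,0,-0.003,0,0,0]

```text
time: 23.45
position: [570.4, -114.2, 112.0]
orientation: [[-0.046, 0.999, -0.029], [0.813, 0.055, 0.58], [0.58, 0.003, -0.814]]
ft_force: [-1.9, 8.3, 10.6]
width: 30.0
grip_force: 60.0
```

```bash
python3 -c "
from h import *
st()"
```

```text
t 23.45 rel u,x,n [34.3 29.2 -8.7] F u,x,z [13.  -1.5 -3.9] M [0.14 1.92 0.15] w 30.0 g 60.0 q [-0.59  0.41  1.3   0.5   1.8  -0.62]
```

Home. Release, lift, and go view/pick file2 next.

Emit:
play_rows:
  deltas:
    - [0,0,0,0.005,0,0,0.046]
    - [0,0,0,0.005,0,0,0.046]
    - [0,0,0,0.005,0,0,0.046]
    - [0,0,0,0.005,0,-0.03,0.046]
    - [0,0,0,0.005,0,-0.08,0.046]
    - [0,0,0,0.005,0,-0.12,0.046]

```text
time: 24.05
position: [573.3, -183.9, 210.4]
orientation: [[-0.041, 0.999, -0.029], [0.818, 0.05, 0.573], [0.574, -0.0, -0.819]]
ft_force: [1.3, -0.9, -0.2]
width: 45.8
grip_force: 0.0
```

Run:
```python
from h import *
st();print(delta([640,140,240],Rt(0.08)))
```

```text
t 24.05 rel u,x,n [ 33.5  28.8 111.9] F u,x,z [-0.9  1.2 -0.4] M [-0.07 -0.28 -0.04] w 45.8 g 0.0 q [-0.66  0.44  1.06  0.5   2.02 -0.58]
[ 0.0091 -0.611  -0.0293  0.2793  0.0827  0.1594]
```

Emit:
play_rows:
  deltas:
    - [0,0,0,0.05,0,-0.02,0.06]
    - [0.009,-0.61,-0.029,0.279,0.083,0.13,0.06]
    - [0.009,-0.61,-0.029,0.279,0.083,0.159,0.06]
    - [0.009,-0.61,-0.029,0.279,0.083,0.159,0.06]
    - [0.009,-0.61,-0.029,0.279,0.083,0.159,0.06]
    - [0.009,-0.61,-0.029,0.279,0.083,0.159,0.06]
    - [0.009,-0.61,-0.029,0.279,0.083,0.159,0.06]
    - [0.009,-0.61,-0.029,0.279,0.083,0.159,0.06]
    - [0.009,-0.61,-0.029,0.279,0.083,0.159,0.06]
    - [0.009,-0.61,-0.029,0.279,0.083,0.159,0.06]

```text
time: 25.05
position: [640.5, 139.2, 239.1]
orientation: [[-0.078, 0.997, 0.0], [0.997, 0.078, -0.0], [-0.0, 0.0, -1.0]]
ft_force: [0.2, 0.2, -0.5]
width: 60.1
grip_force: 0.0
```

```bash
python3 -c "
from h import *
st();wfiles();print(grasp((697.3,253),5,60),grasp((697.3,253),5,2))"
```

```text
t 25.05 rel u,x,n [311.7 111.4 -47.9] F u,x,z [-0.1  0.2  0.6] M [-0.06 -0.   -0.05] w 60.1 g 0.0 q [ 0.13  0.32  1.02 -0.    1.79  0.05]
file1 []
file2 [(array([695.1, 254.1,   7. ]), 0.96), (array([690.1, -49.9,   0.3]), 0.5)]
file3 [(array([335.3,  31.8,   5.2]), 0.87), (array([421.3, 259.3,   5.9]), 0.82), (array([189.2, 240.8,  10.4]), 0.6)]
file4 [(array([ 711.6, -156.1,    6.6]), 0.67)]
0.87 [337.1  32.3] ang 9.2 len 112.0 [217. 203.  92.] hc [337.099   32.4255]
0.68 [701.7 209.3] ang 5.1 len 200.0 [109. 132. 181.] hc [697.7762 253.4277]
0.65 [422.7 216.4] ang -5.4 len 201.0 [166. 149. 127.] hc [426.8448 259.8895]
0.64 [240.8 255.2] ang -78.1 len 208.0 [205. 181.  83.] hc [283.7592 264.2494]
0.27 [700.  -78.9] ang 8.1 len 118.0 [117. 116. 115.] hc [697.8422 -63.4175]
[ 0.0016 -0.0008 -0.0095  0.089   0.0653  0.1802] [ 0.0016 -0.0008 -0.0095  0.0889  0.0652  0.2382]
```

Emit:
play_rows:
  deltas:
    - [0,0,-0.0095,0.05,0.04,0.03,0.06]
    - [0,0,-0.0095,0.089,0.065,0.18,0.06]
    - [0,0,-0.0095,0.089,0.065,0.18,0.06]
    - [0,0,-0.0095,0.089,0.065,0.18,0.06]
    - [0,0,-0.0095,0.089,0.065,0.18,0.06]
    - [0,0,-0.0095,0.089,0.065,0.21,0.06]
    - [0,0,-0.0095,0.089,0.065,0.23,0.06]
    - [0,0,-0.0095,0.089,0.065,0.238,0.06]
    - [0,0,-0.0095,0.089,0.065,0.238,0.06]
    - [0,0,-0.0095,0.089,0.065,0.238,0]
    - [0,0,-0.0095,0.089,0.065,0.238,0]
    - [0,0,-0.0095,0.089,0.065,0.238,0]
    - [0,0,-0.0095,0.089,0.065,0.238,0]
    - [0,0,-0.0095,0.089,0.065,0.238,0]
    - [0,0,-0.0095,0.089,0.065,0.238,0]

```text
time: 26.85
position: [698.8, 234.8, 2.4]
orientation: [[-0.089, 0.996, 0.002], [0.996, 0.089, 0.001], [0.001, 0.002, -1.0]]
ft_force: [-0.2, -0.8, 2.5]
width: 29.4
grip_force: 60.0
```

```bash
python3 -c "
from h import *
st();print(bot.state()['position'],delta(slotp(4,125,4),RS))"
```

```text
t 26.85 rel u,x,n [ 251.9  174.2 -294.9] F u,x,z [ 0.8 -0.3 -2.5] M [-0.11 -0.07 -0.11] w 29.4 g 60.0 q [0.25 0.6  1.11 0.   1.43 0.16]
[698.7807 234.7915   2.4296] [-0.0106  0.6098  0.0408 -0.2407 -0.0969 -0.1854]
```

Emit:
play_rows:
  deltas:
    - [0,0,0,0,0,-0.04,0]
    - [0,0,0,0,0,-0.09,0]
    - [0,0,0,0,0,-0.14,0]
    - [0,0,0,-0.03,-0.02,-0.185,0]
    - [-0.003,0.15,0.01,-0.07,-0.04,-0.185,0]
    - [-0.006,0.3,0.02,-0.11,-0.06,-0.185,0]
    - [-0.008,0.45,0.03,-0.15,-0.08,-0.185,0]
    - [-0.01,0.61,0.041,-0.19,-0.097,-0.185,0]
    - [-0.0106,0.61,0.041,-0.241,-0.097,-0.185,0]
    - [-0.0106,0.61,0.041,-0.241,-0.097,-0.185,0]
    - [-0.0106,0.61,0.041,-0.241,-0.097,-0.185,0]
    - [-0.0106,0.61,0.041,-0.241,-0.097,-0.185,0]

```text
time: 28.05
position: [623.1, -13.0, 186.5]
orientation: [[-0.04, 0.999, -0.029], [0.818, 0.049, 0.573], [0.574, -0.001, -0.819]]
ft_force: [0.7, 0.4, -1.5]
width: 29.2
grip_force: 60.0
```

```bash
python3 -c "
from h import *
st();print(bot.state()['position'],delta(slotp(4,83,4,ahead=18),RS))
p=shot('scene');print([(np.array(r['centre']).round(1),round(r['score'],2)) for r in bot.tip_of(p,'file2_handle')[:3]])
s=bot.state();print(s['position']-7*RS[:,2]+18*RS[:,0])"
```

```text
t 28.05 rel u,x,n [157.6  86.8  -4.2] F u,x,z [-0.6  0.7  1.5] M [-0.11 -0.42 -0.03] w 29.2 g 60.0 q [-0.41  0.38  1.18  0.56  1.84 -0.38]
[623.1434 -13.0445 186.4719] [-0.0016 -0.0002  0.0003 -0.0401  0.0002 -0.0012]
[(array([622.2,  -2.6, 202.2]), 0.64), (array([620.1,   8.2, 194.1]), 0.62)]
[622.5991  -1.3477 202.936 ]
```

Emit:
play_rows:
  deltas:
    - [0,0,0,-0.02,0,0,0]
    - [0,0,0,-0.04,0,0,0]
    - [0,0,0,-0.04,0,0,0]
    - [0,0,0,-0.04,0,0.003,0]
    - [0,0,0,-0.04,0,0.005,0]
    - [0,0,0,-0.04,0,0.005,0]
    - [0,0,0,-0.049,0,0.005,0]
    - [0,0,0,-0.057,0,0.005,0]
    - [0,0,0,-0.065,0,0.005,0]
    - [0,0,0,-0.067,0,0.005,0]
    - [0,0,0,-0.067,0,0.005,0]

```text
time: 29.25
position: [625.4, -66.6, 143.3]
orientation: [[-0.037, 0.999, -0.029], [0.818, 0.047, 0.573], [0.574, -0.002, -0.819]]
ft_force: [0.2, 0.9, -1.6]
width: 29.3
grip_force: 60.0
```

```bash
python3 -c "
from h import *
st()"
```

```text
t 29.25 rel u,x,n [89.  86.5 -8.8] F u,x,z [-0.2  0.3  1.8] M [-0.08 -0.42 -0.09] w 29.3 g 60.0 q [-0.48  0.45  1.18  0.54  1.82 -0.47]
```

Emit:
play_rows:
  deltas:
    - [0,0,0,-0.012,0,0,0]
    - [0,0,0,-0.024,0,0,0]
    - [0,0,0,-0.036,0,0,0]
    - [0,0,0,-0.047,0,0,0]
    - [0,0,0,-0.052,0,0,0]
    - [0,0,0,-0.055,0,0,0]
    - [0,0,0,-0.058,0,0,0]
    - [0,0,0,-0.06,0,0,0]
    - [0,0,0,-0.06,0,0,0]

```text
time: 30.15
position: [627.3, -111.1, 112.2]
orientation: [[-0.042, 0.999, -0.031], [0.813, 0.053, 0.579], [0.58, -0.001, -0.815]]
ft_force: [-2.9, 9.0, 4.2]
width: 29.3
grip_force: 60.0
```

```bash
python3 -c "
from h import *
st()"
```

```text
t 30.15 rel u,x,n [34.6 86.2 -8.7] F u,x,z [ 9.9 -2.4  1.8] M [0.41 1.45 0.13] w 29.3 g 60.0 q [-0.54  0.51  1.15  0.52  1.82 -0.55]
```

Emit:
play_rows:
  deltas:
    - [0,0,0,-0.002,0,0,0]
    - [0,0,0,-0.002,0,0,0]
    - [0,0,0,0.003,0,0,0.046]
    - [0,0,0,0.003,0,0,0.046]
    - [0,0,0,0.003,0,0,0.046]
    - [0,0,0,0.003,0,-0.03,0.046]
    - [0,0,0,0.003,0,-0.08,0.046]
    - [0,0,0,0.003,0,-0.12,0.046]

```text
time: 30.95
position: [631.1, -182.7, 210.8]
orientation: [[-0.038, 0.999, -0.028], [0.819, 0.047, 0.573], [0.573, -0.001, -0.819]]
ft_force: [0.9, -0.2, -0.8]
width: 45.9
grip_force: 0.0
```

Run:
```python
from h import *
st();print(delta([450,140,240],Rt(-0.09)))
```

```text
t 30.95 rel u,x,n [ 32.5  86.5 113.2] F u,x,z [-0.6  0.8  0.5] M [-0.07 -0.28 -0.06] w 45.9 g 0.0 q [-0.62  0.55  0.89  0.53  2.04 -0.5 ]
[-0.0429 -0.6094  0.1327  0.2878 -0.1656  0.1659]
```

Emit:
play_rows:
  deltas:
    - [0,0,0,0.034,0,-0.049,0.06]
    - [0,-0.15,0.03,0.08,-0.03,-0.05,0.06]
    - [-0.043,-0.61,0.133,0.288,-0.166,0.1,0.06]
    - [-0.043,-0.61,0.133,0.288,-0.166,0.166,0.06]
    - [-0.043,-0.61,0.133,0.288,-0.166,0.166,0.06]
    - [-0.043,-0.61,0.133,0.288,-0.166,0.166,0.06]
    - [-0.043,-0.61,0.133,0.288,-0.166,0.166,0.06]
    - [-0.043,-0.61,0.133,0.288,-0.166,0.166,0.06]
    - [-0.043,-0.61,0.133,0.288,-0.166,0.166,0.06]
    - [-0.043,-0.61,0.133,0.288,-0.166,0.166,0.06]
    - [-0.043,-0.61,0.133,0.288,-0.166,0.166,0.06]
    - [-0.043,-0.61,0.133,0.288,-0.166,0.166,0.06]

```text
time: 32.15
position: [450.3, 140.4, 239.3]
orientation: [[0.091, 0.996, 0.001], [0.996, -0.091, -0.001], [-0.001, 0.001, -1.0]]
ft_force: [-0.3, -0.1, -0.6]
width: 60.4
grip_force: 0.0
```

```bash
python3 -c "
from h import *
st();wfiles();print(grasp((426.5,259.5),-5.3,60),grasp((426.5,259.5),-5.3,2))"
```

```text
t 32.15 rel u,x,n [320.3 -78.5 -53.6] F u,x,z [-0.4 -0.3  0.5] M [-0.05 -0.07 -0.06] w 60.4 g 0.0 q [ 0.18 -0.09  1.48 -0.    1.75  0.27]
file1 []
file2 []
file3 [(array([424.3, 258.4,   9.4]), 0.87), (array([188.9, 243.4,   8. ]), 0.79), (array([334.7,  29.7,   9.2]), 0.66)]
file4 []
0.96 [238.9 254.8] ang -78.0 len 206.0 [211. 188.  86.] hc [282.374  264.0871]
0.91 [422.1 216.7] ang -5.9 len 201.0 [181. 163. 138.] hc [426.6324 260.8339]
0.61 [342.7   2.3] ang 11.5 len 201.0 [214. 197.  93.] hc [336.4306  33.4017]
[-0.0002  0.0002  0.0011  0.0963 -0.0343  0.1789] [-0.0002  0.0002  0.0011  0.0963 -0.0342  0.2369]
```

Emit:
play_rows:
  deltas:
    - [0,0,0.006,0.05,-0.03,0.03,0.06]
    - [0,0,0.006,0.0965,-0.034,0.18,0.06]
    - [0,0,0.006,0.0965,-0.034,0.18,0.06]
    - [0,0,0.006,0.0965,-0.034,0.18,0.06]
    - [0,0,0.006,0.0965,-0.034,0.18,0.06]
    - [0,0,0.006,0.0965,-0.034,0.21,0.06]
    - [0,0,0.006,0.0965,-0.034,0.23,0.06]
    - [0,0,0.006,0.0965,-0.034,0.237,0.06]
    - [0,0,0.006,0.0965,-0.034,0.237,0.06]
    - [0,0,0.006,0.0965,-0.034,0.237,0]
    - [0,0,0.006,0.0965,-0.034,0.237,0]
    - [0,0,0.006,0.0965,-0.034,0.237,0]
    - [0,0,0.006,0.0965,-0.034,0.237,0]
    - [0,0,0.006,0.0965,-0.034,0.237,0]
    - [0,0,0.006,0.0965,-0.034,0.237,0]

```text
time: 33.95
position: [424.4, 240.6, 2.3]
orientation: [[0.096, 0.995, 0.0], [0.995, -0.096, 0.0], [0.0, 0.0, -1.0]]
ft_force: [-1.0, 0.5, 1.5]
width: 29.3
grip_force: 60.0
```

```bash
python3 -c "
from h import *
st();print(bot.state()['position'],delta(slotp(1,125,4),RS))"
```

```text
t 33.95 rel u,x,n [ 267.3  -99.5 -305.9] F u,x,z [ 1.3 -0.9 -0.9] M [ 0.03 -0.06  0.06] w 29.3 g 60.0 q [ 0.4   0.09  1.79 -0.    1.26  0.5 ]
[424.4494 240.5823   2.2751] [ 0.0442  0.6097 -0.1392 -0.2591  0.0502 -0.1851]
```

Emit:
play_rows:
  deltas:
    - [0,0,0,0,0,-0.04,0]
    - [0,0,0,0,0,-0.09,0]
    - [0,0,0,0,0,-0.14,0]
    - [0,0,0,-0.03,0.01,-0.185,0]
    - [0.01,0.15,-0.04,-0.07,0.02,-0.185,0]
    - [0.02,0.3,-0.08,-0.11,0.03,-0.185,0]
    - [0.03,0.45,-0.11,-0.15,0.04,-0.185,0]
    - [0.04,0.61,-0.139,-0.2,0.05,-0.185,0]
    - [0.044,0.61,-0.139,-0.259,0.05,-0.185,0]
    - [0.044,0.61,-0.139,-0.259,0.05,-0.185,0]
    - [0.044,0.61,-0.139,-0.259,0.05,-0.185,0]
    - [0.044,0.61,-0.139,-0.259,0.05,-0.185,0]

```text
time: 35.15
position: [449.3, -21.1, 187.0]
orientation: [[-0.04, 0.999, -0.028], [0.818, 0.048, 0.573], [0.574, -0.0, -0.819]]
ft_force: [0.4, 0.2, -1.5]
width: 29.4
grip_force: 60.0
```

```bash
python3 -c "
from h import *
st();print(bot.state()['position'],delta(slotp(1,83,4,ahead=19),RS))
p=shot('scene');print([(np.array(r['centre']).round(1),round(r['score'],2)) for r in bot.tip_of(p,'file3_handle')[:3]])
s=bot.state();print(s['position']-7*RS[:,2]+18*RS[:,0])"
```

```text
t 35.15 rel u,x,n [158.1 -87.2  -3.9] F u,x,z [-0.7  0.4  1.3] M [-0.07 -0.4  -0.02] w 29.4 g 60.0 q [-0.56  0.03  1.59  0.51  1.86 -0.55]
[449.3297 -21.1462 186.9603] [-0.0006 -0.0003  0.0002 -0.0416  0.0002 -0.001 ]
[(array([189.5, 244.8,   6.6]), 0.91), (array([453.4,  -9.6, 206.2]), 0.59), (array([337.7,  31.6,   8. ]), 0.58)]
[448.7297  -9.363  203.4244]
```

Emit:
play_rows:
  deltas:
    - [0,0,0,-0.02,0,0,0]
    - [0,0,0,-0.041,0,0,0]
    - [0,0,0,-0.041,0,0,0]
    - [0,0,0,-0.041,0,0.003,0]
    - [0,0,0,-0.041,0,0.005,0]
    - [0,0,0,-0.041,0,0.005,0]
    - [0,0,0,-0.05,0,0.005,0]
    - [0,0,0,-0.058,0,0.005,0]
    - [0,0,0,-0.066,0,0.005,0]
    - [0,0,0,-0.068,0,0.005,0]
    - [0,0,0,-0.068,0,0.005,0]

```text
time: 36.35
position: [451.7, -75.3, 143.4]
orientation: [[-0.038, 0.999, -0.028], [0.818, 0.047, 0.574], [0.574, -0.001, -0.819]]
ft_force: [0.8, 0.3, -1.0]
width: 29.3
grip_force: 60.0
```

```bash
python3 -c "
from h import *
st()"
```

```text
t 36.35 rel u,x,n [ 88.7 -87.5  -8.5] F u,x,z [-0.3  0.8  1. ] M [-0.02 -0.45 -0.07] w 29.3 g 60.0 q [-0.65  0.12  1.59  0.47  1.83 -0.66]
```

Emit:
play_rows:
  deltas:
    - [0,0,0,-0.012,0,0,0]
    - [0,0,0,-0.024,0,0,0]
    - [0,0,0,-0.036,0,0,0]
    - [0,0,0,-0.047,0,0,0]
    - [0,0,0,-0.052,0,0,0]
    - [0,0,0,-0.055,0,0,0]
    - [0,0,0,-0.058,0,0,0]
    - [0,0,0,-0.06,0,0,0]
    - [0,0,0,-0.06,0,0,0]

```text
time: 37.25
position: [454.1, -121.8, 111.2]
orientation: [[-0.041, 0.999, -0.028], [0.815, 0.05, 0.577], [0.578, 0.001, -0.816]]
ft_force: [-0.8, 6.3, 5.0]
width: 29.3
grip_force: 60.0
```

```bash
python3 -c "
from h import *
st()"
```

```text
t 37.25 rel u,x,n [ 32.1 -87.3  -8.2] F u,x,z [ 8.  -0.5 -0.4] M [0.04 1.01 0.03] w 29.3 g 60.0 q [-0.71  0.21  1.56  0.45  1.81 -0.75]
```

Emit:
play_rows:
  deltas:
    - [0,0,0,-0.002,0,0,0]
    - [0,0,0,-0.002,0,0,0]
    - [0,0,0,0.003,0,0,0.046]
    - [0,0,0,0.003,0,0,0.046]
    - [0,0,0,0.003,0,0,0.046]
    - [0,0,0,0.003,0,-0.03,0.046]
    - [0,0,0,0.003,0,-0.08,0.046]
    - [0,0,0,0.003,0,-0.12,0.046]

```text
time: 38.05
position: [457.3, -191.4, 210.7]
orientation: [[-0.039, 0.999, -0.027], [0.819, 0.047, 0.572], [0.573, -0.0, -0.82]]
ft_force: [0.0, -0.7, 0.5]
width: 46.1
grip_force: 0.0
```

Run:
```python
from h import *
st();print(delta([545,-310,200],Rt(0.17)))
```

```text
t 38.05 rel u,x,n [ 32.1 -87.4 113.3] F u,x,z [-0.3  0.  -0.8] M [-0.14 -0.31  0.02] w 46.1 g 0.0 q [-0.79  0.24  1.31  0.44  2.03 -0.73]
[ 0.0371 -0.6094 -0.1189 -0.1066  0.082  -0.0615]
```

Emit:
play_rows:
  deltas:
    - [0.037,-0.609,-0.119,-0.107,0.082,-0.062,0.05]
    - [0.037,-0.609,-0.119,-0.107,0.082,-0.062,0.05]
    - [0.037,-0.609,-0.119,-0.107,0.082,-0.062,0.05]
    - [0.037,-0.609,-0.119,-0.107,0.082,-0.062,0.05]
    - [0.037,-0.609,-0.119,-0.107,0.082,-0.062,0.05]
    - [0.037,-0.609,-0.119,-0.107,0.082,-0.062,0.05]
    - [0.037,-0.609,-0.119,-0.107,0.082,-0.062,0.05]

```text
time: 38.75
position: [544.7, -309.8, 199.5]
orientation: [[-0.168, 0.986, 0.001], [0.986, 0.168, 0.002], [0.002, 0.001, -1.0]]
ft_force: [1.2, -0.6, -0.7]
width: 50.0
grip_force: 0.0
```

Run:
```python
from h import *
st();s=bot.state();p=shot("wrist");print([(np.array(r["centre"]),round(r["score"],2)) for r in bot.tip_of(p,"knob_grip")[:2]])
cv2.imwrite("pics/x.png",0*p["color"])
k=wproj(p,s,(551,-308,66)).astype(int);print(s["position"],k)
im=p["color"].astype(int);sub=np.zeros(im.shape[:2],bool);sub[k[1]-38:k[1]+38,k[0]-28:k[0]+28]=1
blk=((im.max(2)<60)|((im[:,:,0]>130)&(im[:,:,1]<60)))&sub
n,l,stt,c=cv2.connectedComponentsWithStats(blk.astype(np.uint8));print(stt[1:])
q=shot("scene");u,v=map(int,proj(q,(545,-130,110)))
A=cv2.resize(q["color"][v-55:v+45,u-60:u+60],None,fx=4,fy=4)
B=cv2.resize(p["color"][:230,120:520],(480,276))
im=np.vstack([A[:324],B]);cv2.imwrite("pics/f1.png",im[:,:,::-1])
i=1+np.argmax(stt[1:,4]);P=np.array([wcam(p,s,(uu,vv),66)[:2] for vv,uu in np.argwhere(l==i)])
c=P.mean(0);w,V=np.linalg.eigh(np.cov((P-c).T));a=V[:,1];e=(P-c)@a;print(c,w**.5,np.degrees(np.arctan2(a[1],a[0])),e.min(),e.max(),c+a*(e.min()+e.max())/2)
```

```text
t 38.75 rel u,x,n [-74.6  -5.8 174.3] F u,x,z [-1.   1.1  0.2] M [-0.04 -0.01  0.01] w 50.0 g 0.0 q [-0.61  0.26  1.18  0.    1.7  -0.78]
[(array([ 550.8, -311.2,   48.6]), 0.92)]
[ 544.728  -309.7673  199.496 ] [325 193]
[[320 164  12  55 534]]
[ 549.5099 -302.171 ] [ 3.6778 15.1883] 100.07393071910927 -32.03008798516638 25.01098132019835 [ 550.1238 -305.6264]
```

View pics/f1.png

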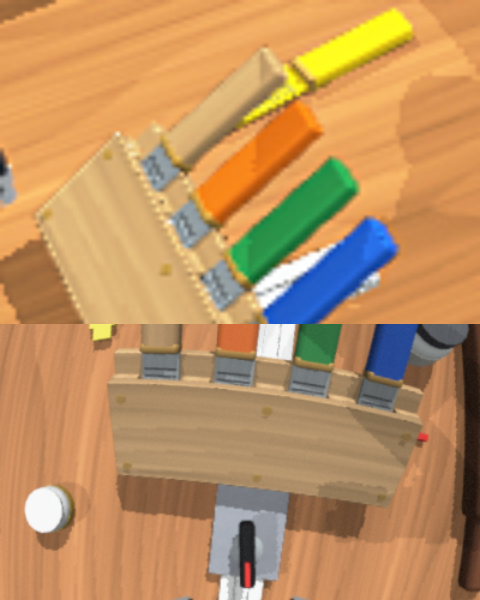

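Emit:
play_rows:
  deltas:
    - [0,0,-0.007,0.001,0.006,0.05,0.05]
    - [0,0,-0.007,0.001,0.006,0.1,0.05]
    - [0,0,-0.007,0.001,0.006,0.14,0.05]
    - [0,0,-0.007,0.001,0.006,0.159,0.05]
    - [0,0,-0.007,0.001,0.006,0.159,0.05]
    - [0,0,-0.007,0.001,0.006,0.159,0]
    - [0,0,-0.007,0.001,0.006,0.159,0]
    - [0,0,-0.007,0.001,0.006,0.159,0]
    - [0,0,-0.007,0.001,0.006,0.159,0]
    - [0,0,-0.007,0.001,0.006,0.159,0]
    - [0,0,-0.007,0.001,0.006,0.159,0]
    - [0,0,-0.007,0.001,0.006,0.159,0]
  grip_force: 45

```text
time: 40.1
position: [550.1, -307.9, 41.1]
orientation: [[-0.177, 0.984, -0.001], [0.984, 0.177, -0.0], [-0.0, -0.001, -1.0]]
ft_force: [-4.6, -0.6, 5.6]
width: 13.3
grip_force: 45.0
```

Emit:
play_rows:
  deltas:
    - [0,0,-0.15,0,0,0,0]
    - [0,0,-0.3,0,0,0,0]
    - [0,0,-0.45,0,0,0,0]
    - [0,0,-0.6,0,0,0,0]
    - [0,0,-0.75,0,0,0,0]
    - [0,0,-0.9,0,0,0,0]
    - [0,0,-1.05,0,0,0,0]
    - [0,0,-1.05,0,0,0,0]
    - [0,0,-1.05,0,0,0,0]

```text
time: 41.0
position: [549.3, -308.6, 41.1]
orientation: [[-0.942, 0.337, -0.003], [0.337, 0.942, -0.001], [0.002, -0.002, -1.0]]
ft_force: [-5.9, -1.1, 6.6]
width: 13.5
grip_force: 45.0
```

Run:
```python
from h import *
st();s=bot.state();print(s["position"],s["orientation"],s["moment"]);print(s["orientation"].T@[4.2,-88,0])
```

```text
t 41.0 rel u,x,n [-164.6   -1.2   44. ] F u,x,z [ 3.1 -5.9 -5.8] M [ 0.97 -0.25  0.57] w 13.5 g 45.0 q [-0.6   0.35  1.39 -0.    1.4  -1.83]
[ 549.2824 -308.5869   41.1411] [[-0.9416  0.3369 -0.0028]
 [ 0.3369  0.9416 -0.0013]
 [ 0.0022 -0.0022 -1.    ]] [-0.3006  1.1083  0.0937]
[-33.5986 -81.4418   0.1032]
```

Emit:
play_rows:
  deltas:
    - [0,0,0,-0.005,-0.012,-0.001,0]
    - [0,0,0,-0.01,-0.024,-0.001,0]
    - [0,0,0,-0.015,-0.036,-0.001,0]
    - [0,0,0,-0.02,-0.048,-0.001,0]
    - [0,0,0,-0.025,-0.06,-0.001,0]
    - [0,0,0,-0.03,-0.072,-0.001,0]
    - [0,0,0,-0.032,-0.078,-0.001,0]
    - [0,0,0,-0.0336,-0.0815,-0.001,0]
    - [0,0,0,-0.0345,-0.0835,-0.001,0]
    - [0,0,0,-0.0345,-0.0835,-0.001,0]
    - [0,0,0,-0.0345,-0.0835,-0.001,0]

```text
time: 42.1
position: [553.7, -394.1, 41.2]
orientation: [[-0.942, 0.336, -0.004], [0.336, 0.942, 0.008], [0.007, 0.006, -1.0]]
ft_force: [-6.8, 8.3, 7.3]
width: 13.9
grip_force: 45.0
```

Run:
```python
from h import *
st();s=bot.state();print(s["position"],s["orientation"],s["moment"],s["ft_force"])
```

```text
t 42.1 rel u,x,n [-234.7   -0.9   93.1] F u,x,z [11.2 -6.4 -1. ] M [0.81 1.36 0.51] w 13.9 g 45.0 q [-0.7   0.46  1.24  0.    1.45 -1.93]
[ 553.6659 -394.0514   41.1654] [[-0.942   0.3357 -0.0044]
 [ 0.3356  0.942   0.0078]
 [ 0.0068  0.0059 -1.    ]] [1.3093 1.0179 0.049 ] [-6.8414  8.3243  7.2543]
```

Emit:
play_rows:
  deltas:
    - [0,0,0,-0.001,-0.002,0,0]
    - [0,0,0,-0.0015,-0.004,0,0]
    - [0,0,0,-0.0015,-0.004,0,0]
    - [0,0,0,-0.0015,-0.004,0,0]

```text
time: 42.5
position: [553.8, -398.0, 41.2]
orientation: [[-0.942, 0.336, -0.004], [0.335, 0.942, 0.008], [0.007, 0.006, -1.0]]
ft_force: [-6.2, 8.3, 7.1]
width: 13.5
grip_force: 45.0
```

Emit:
play_rows:
  deltas:
    - [0,0,0,-0.001,-0.002,0,0]
    - [0,0,0,-0.001,-0.003,0,0]
    - [0,0,0,-0.001,-0.003,0,0]

```text
time: 42.8
position: [554.0, -400.4, 41.2]
orientation: [[-0.942, 0.335, -0.004], [0.335, 0.942, 0.01], [0.007, 0.008, -1.0]]
ft_force: [-5.7, 10.5, 7.7]
width: 13.7
grip_force: 45.0
```

Emit:
play_rows:
  deltas:
    - [0,0,0,-0.001,-0.002,0,0]
    - [0,0,0,-0.001,-0.004,0,0]
    - [0,0,0,-0.001,-0.004,0,0]

```text
time: 43.1
position: [554.0, -400.6, 41.1]
orientation: [[-0.943, 0.334, -0.005], [0.334, 0.942, 0.017], [0.01, 0.015, -1.0]]
ft_force: [-6.5, 17.2, 11.3]
width: 13.6
grip_force: 45.0
```

Emit:
play_rows:
  deltas:
    - [0,0,0,-0.001,-0.002,0,0]
    - [0,0,0,-0.001,-0.003,0,0]
    - [0,0,0,-0.001,-0.003,0,0]

```text
time: 43.4
position: [554.0, -400.7, 41.1]
orientation: [[-0.943, 0.333, -0.006], [0.333, 0.943, 0.022], [0.013, 0.019, -1.0]]
ft_force: [-6.2, 24.0, 13.0]
width: 13.6
grip_force: 45.1
```

Emit:
play_rows:
  deltas:
    - [0,0,0.15,0,0.001,0,0]
    - [0,0,0.3,0,0.002,0,0]
    - [0,0,0.45,0,0.002,0,0]
    - [0,0,0.6,0,0.002,0,0]
    - [0,0,0.75,0,0.002,0,0]
    - [0,0,0.9,0,0.002,0,0]
    - [0,0,1.05,0,0.002,0,0]
    - [0,0,1.12,0,0.002,0,0]
    - [0,0,1.12,0,0.002,0,0]

```text
time: 44.3
position: [554.9, -400.0, 41.1]
orientation: [[-0.111, 0.994, -0.005], [0.994, 0.111, 0.02], [0.02, -0.002, -1.0]]
ft_force: [-6.3, 21.2, 11.1]
width: 13.9
grip_force: 45.0
```

Run:
```python
from h import *
s=bot.state();print(s["position"],s["orientation"],s["moment"],s["ft_force"]);print(delta(s["position"]+[0,3,0],s["orientation"]))
```

```text
[ 554.9223 -400.0142   41.1065] [[-0.1107  0.9938 -0.0047]
 [ 0.9937  0.1107  0.0198]
 [ 0.0202 -0.0025 -0.9998]] [3.5345 1.0041 0.21  ] [-6.2584 21.1612 11.1098]
[0.     0.     0.     0.003  0.0003 0.0001]
```

Emit:
play_rows:
  deltas:
    - [0,0,0,0.004,0.001,-0.001,0]
    - [0,0,0,0.004,0.001,-0.001,0.05]
    - [0,0,0,0.004,0.001,-0.001,0.05]
    - [0,0,0,0.004,0.001,-0.001,0.05]
    - [0,0,0,0.004,0.001,-0.04,0.05]
    - [0,0,0,0.004,0.001,-0.09,0.05]
    - [0,0,0,0.004,0.001,-0.14,0.05]
    - [0,0,0,0.004,0.001,-0.16,0.05]
    - [0,0,0,0.004,0.001,-0.16,0.05]

```text
time: 45.2
position: [557.8, -408.5, 207.0]
orientation: [[-0.107, 0.994, 0.009], [0.994, 0.107, -0.006], [-0.007, 0.008, -1.0]]
ft_force: [-0.2, -0.3, 1.4]
width: 50.0
grip_force: 0.0
```

Run:
```python
from h import *
s=bot.state();p=shot("wrist");save(p,"f2.png");print(s["position"])
k=wproj(p,s,(555,-400,66)).astype(int)
im=p["color"].astype(int);sub=np.zeros(im.shape[:2],bool);sub[k[1]-38:k[1]+36,k[0]-28:k[0]+28]=1
blk=((im.max(2)<60)|((im[:,:,0]>130)&(im[:,:,1]<60)))&sub
n,l,stt,c=cv2.connectedComponentsWithStats(blk.astype(np.uint8));print(stt[1:])
i=1+np.argmax(stt[1:,4]);P=np.array([wcam(p,s,(uu,vv),66)[:2] for vv,uu in np.argwhere(l==i)])
c=P.mean(0);w,V=np.linalg.eigh(np.cov((P-c).T));a=V[:,1];print(c,np.degrees(np.arctan2(a[1],a[0])))
q=shot("scene")
for x in(p,q):
  for n in ("file1","file2","file3","file4"): print(n,[(np.array(r["centre"]).round(1),round(r["score"],2)) for r in bot.tip_of(x,n+"_handle")[:2]])
```

```text
[ 557.7906 -408.4667  206.9697]
[[307 155  18  56 525]
 [316 194   1   5   5]
 [319 199   1   1   1]
 [316 200   1   5   5]]
[ 554.7802 -395.7772] 95.38183930788966
file1 []
file2 []
file3 []
file4 []
file1 [(array([ 514.2, -198.1,  123.7]), 0.83)]
file2 [(array([ 630.8, -188.9,  121.8]), 0.96), (array([ 555.2, -397.8,   51.7]), 0.47)]
file3 [(array([ 460.3, -202.5,  125.6]), 0.95), (array([335.1,  30. ,   8. ]), 0.84)]
file4 [(array([ 575.6, -195.9,  129.4]), 0.72)]
```

View pics/f2.png

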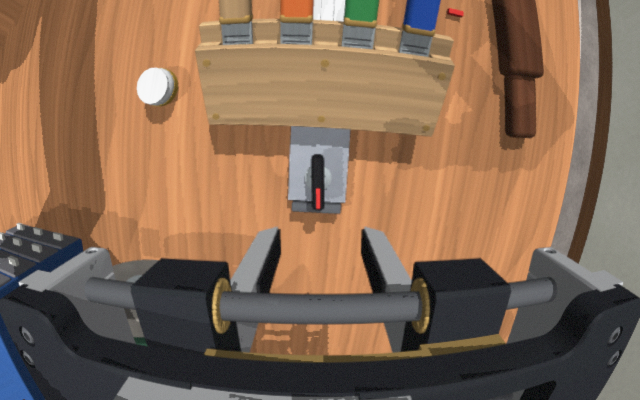

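```bash
python3 -c "
from plant import bot
print(bot.finish_job())"
```

```text
the job is handed in; nothing more can be done
None
```

I put all four files fully home in the rack, pushed the rack back against its stop, tightened the knob and handed the job in; when pulled forward, the rack was clamped with its pointer about 1.5 mm short of the mark.

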